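Start the clamp nut of the toothbrush rack and run it home

ROBOT

A 6-joint arm with a two-finger parallel gripper is mounted at the origin on the work surface. World frame = base frame: x ahead of the robot, y to its left, z up, the work surface at z = 0. Lengths are in m, angles in rad, forces in N, time in s.
With the tool pointing down it reaches from about 0.3 to 0.775 m from the base axis. Payload 14.6 kg.
Tool frame: the origin (TCP) lies on the mounting face of the last link; the fingertips stand 199 mm ahead of it and the grasp point (between the pads) lies 180 mm ahead of it; z points along the fingers, y is the direction in which the jaws open and shut (so a half turn about z gives the same grasp; the last joint's range is limited). The gripper opens to 94 mm and grips with 3 to 60 N. Pads are 16 mm wide; open, the fingers measure 119 mm over their backs; the gripper's body (75 mm by 177 mm) begins 78 mm behind the grasp point.
Start: joints at [-1.364, 0.3, 1.521, -0, 1.321, -0.067], TCP at [0.149, -0.53, 0.405] pointing down, gripper open.
Joint ranges: [-3.03, 3.03], [-0.79, 2.21], [0.23, 2.52], [-1.04, 4.18], [0, 3.07], [-2.55, 2.55]. Speed limits (rad/s): [2.22, 2.22, 2.57, 3.14, 3.14, 3.14].

INTERFACE

Orientations are given as [roll, pitch, yaw] about the fixed x, y, z axes, in that order (R = Rz(yaw) Ry(pitch) Rx(roll)).
In Python, from station import sensors, vision, job gives the robot as it stands. The module is installed in compiled form; this text tells all that it offers.
- The arm moves only by the tool arm_command, never from a script. Its argument "plan" is one flat list of numbers, 5 for each row, row after row: the closure, from -1 (fully open) to 1 (shut), so that 0 is half open, then the shift along the world's x, y, z scaled (see below), then the turn about the world's z scaled (see below). A call has 1 to 20 rows; each row is the pose to reach, as a shift and turn from the pose commanded when the call began; what a row does not reach only later rows make up. The controller multiplies each number of a shift by 400 mm and each number of a turn by 120 degrees. A row lasts 1/10 s, in which the tool goes at most 50 mm and 8.59 degrees, less where a joint would pass 70% of its speed; a pose out of reach is approached as far as the arm can. A call with a number of a shift or a turn outside -1 to 1 is refused whole. A call with a gripper value outside its range is refused whole. The fingers move at their own pace and stop on an object; "newtons" is the grip in N (left out, the last holds). Time passes only in rows, so rows that repeat a pose let the fingers close. It gives the time, the measured TCP pose, the force and the opening at its end, in the units of the state.
- sensors.get_obs(): the state, without advancing time (a new reading comes with each control period).
- vision.camera(name): name is "side" or "top"; returns the picture (400x640x3 uint8, blue, green, red); there is no depth.
- vision.camera_params(name): a dict with "intrinsics" (3x3 intrinsics, pixels), "k1" (the pictures are not rectified: a ray, as slopes to the right and down, at radius r is drawn at 1 + k1 r^2 times it, then the intrinsics apply), "rvec" (rotation vector, rad) and "tvec" (3), from world to camera coordinates, as OpenCV has them. Camera axes: x right, y down, z forward; pixel columns grow to the right and rows downward; lengths in m; the calibration is good to about 2 mm. A picture is of the moment at which its call begins. camera_params takes no time and is no camera call.
- job.hand_in(): hands the job in, once; it reports no verdict.
Trained networks look in the newest picture that a camera, given by its name, has taken for a name from the list of things; names that differ only in an ending like _2 or _b are one class to them, and where a whole thing is asked for, a point or a joint stands for the part that bears it (a point fixed in the world has none). Each returns a list of dicts, best first, with "confidence" (0 to 1); they miss things now and then, are a little off and sometimes report something else, mostly with a low value. They report only what shows in the picture. A call takes as long as a camera call.
- vision.search_frame(name, camera): "at" ([row, column] in pixels, amid what is visible of it).
- vision.silhouettes(name, camera): "mask" (400x640 bool, what is visible of it) and "at" ([row, column] in pixels, amid what is visible of it).
- vision.pinpoint(name, camera): "at" ([row, column] in pixels: a listed point, or the origin of a listed thing).
The state is a dict: "time_s": time; "qpos": joint angles; "joint_vel": joint speeds; "tau": joint torques, N m; "ee_pos": TCP position; "eef_rot": TCP orientation; "force": force on the tool from outside, world axes, zero at the start; "moment": the same for the moment, N m; "grip_width": finger opening in m.
Only numpy, scipy, OpenCV 4.12 (cv2) and the standard library are available. Lean on these libraries where they do the work, as an engineer would, in place of code of your own. Each camera call takes 0.05 s, during which the arm holds its last target.

TASK

The clamp nut of the chrome toothbrush rack is off and stands on the ledge. Set it squarely over the rack's threaded post with the blue end of its grip bar pointing to the rack's front, let it rest there, turn it backward (anticlockwise from above) until you feel it drop into the thread start, and then forward (clockwise) until it is run fully down onto the slotted plate, and let go. Be gentle: never force the nut against the rack, not when setting it on, nor against a stop or once it is down, and leave the other things where they are.

Things in the scene. Friction and masses are not known exactly. Their poses are not given: they have to be found in the camera images.
- nut: Silver closed cap nut, about 150 g, 74 mm high: a round ribbed cap 50 mm in diameter and 44 mm high, open below, with an upright grip bar on its flat top. Origin: centre of the underside, on the axis; z up; the bar lies along x, its -x end is blue. The hollow is 40 mm deep, 30 mm wide in its upper part; in it, 3 to 6 mm above the underside, three lugs 120 degrees apart run on the thread. Starts upright on the ledge.
- nut_grip (a point): Centre of the nut's grip bar, on the axis 59 mm above the underside; axes as the nut's. The bar is 46 mm long (x), 10 mm thick (y) and 30 mm high (44 to 74 mm above the underside). Turning the freely running nut takes well under 0.1 N m. Once it is down on the plate, some 20 degrees of further forward turn are still loose; then it tightens at once.
- nut_pointer (a point): Middle of the blue end face of the nut's grip bar: 23 mm from the nut's axis along its -x, 59 mm above its underside.
- rack: Chrome rack fixed on the ledge: foot 100 x 170 mm, round stem, and a level plate 64 mm deep (x) and 180 mm long (y) with four slots open to the front; the plate's top face is 70 mm above the ledge. Origin: centre of the foot's underside; z up; the front is -x, always roughly towards the robot. The threaded post stands on the middle of the plate.
- rack_seat (a point): Point on the post's axis at the level of the plate's top face; axes as the rack's. The nut is home when its origin is here, its underside on the plate. Set on with the blue end to the front (within 9 degrees), the nut first rests, under its own weight, with its underside 7.5 to 12 mm above this point, its lugs on the sloping ends of the thread. Turned forward from there it soon jams on a stop tooth.
- post_tip (a point): Top of the threaded post, on its axis, 38 mm above the plate. Core 28 mm in diameter, the top 7 mm tapering to 18 mm. Thread: crests 37 mm in diameter, from the plate to 15 mm above it; right-hand, three starts, 20 mm rise per turn. How it is clocked about the post is not measured; it differs every time by up to 26 degrees either way.
- thread_start (a point): Post axis, 5.5 mm above the plate: level of the nut's underside at the thread start. Turned backward, the resting nut rises up to 5 mm and after 10 to 90 degrees drops to 5.5 to 6.4 mm above the plate if free to slide (loose fingers astride the bar; a firm grip holds it up). If it hangs above 7 mm, turn back a few degrees more. A stop is 15 degrees on. Forward, home is 100 to 120 degrees away.
- comb: Blue plastic comb lying flat, 150 x 36 x 5 mm, bystander. Origin: underneath, about its middle; x along it.
- hairbrush: Round wooden hairbrush lying, 210 mm long, 50 mm thick, bystander. Origin: on the ledge under its middle; x along it, bristles at +x.
- soap_dish: Clear acrylic soap dish with a pale bar of soap, 85 x 120 mm, 30 mm high, bystander. Origin: centre of the underside.
- organiser: Closed grey pill organiser with seven lids, 42 x 168 mm, 24 mm high, bystander. Origin: centre of the underside; y along it.
- tumbler: Green glass tumbler, 72 mm in diameter, 95 mm high, bystander. Origin: centre of the underside.
- lotion: White lotion bottle, 52 mm in diameter, 130 mm high, bystander. Origin: centre of the underside.

How it is judged:
By the outcome, as a careful person would: the job done as asked, in the order asked, and still so for the second after the job is handed in, with the robot touching nothing.
It also fails if it takes over 64 s, if anything falls off the work surface, if the arm or the gripper's body presses on something with over 40 N, if the wrist force passes 120 N, or if a joint passes its speed limit or range.

## Working session

There is one attempt and no reset: what is moved stays moved. The work goes in short steps, Python scripts to look and compute and a tool call to move; the robot and the scene stay as the last step left them, time stands still between calls to the robot, and variables do not carry over. Pictures are saved under pics/ and viewed, and the job is handed in when it is done.

Besides the shell and the picture viewer there is one more tool, called after "Request:" as a command line: name --argument value ..., lists and objects as JSON in quotes. arm_command: Moves the arm, as the interface text tells. Its arguments: {"type":"object","properties":{"plan":{"type":"array"},"newtons":{"type":"number"}},"required":["plan"]}

```bash
mkdir -p pics; cat > h.py <<'E'
import numpy as np, cv2
from station import sensors, vision, job
def params(c):
    p=vision.camera_params(c); return np.array(p["intrinsics"]),p["k1"],cv2.Rodrigues(np.array(p["rvec"],float))[0],np.array(p["tvec"],float).ravel()
def ray(c,at):
    K,k1,R,t=params(c)
    d=cv2.undistortPoints(np.array([[[at[1],at[0]]]],float),K,np.array([k1,0,0,0,0.]))[0,0]
    v=R.T@np.array([d[0],d[1],1]); return -R.T@t, v/np.linalg.norm(v)
def proj(c,P):
    K,k1,R,t=params(c)
    p=cv2.projectPoints(np.array(P,float).reshape(-1,1,3),cv2.Rodrigues(R)[0],t,K,np.array([k1,0,0,0,0.]))[0].reshape(-1,2)
    return p[:,::-1]
def onz(c,at,z):
    o,v=ray(c,at); return o+v*(z-o[2])/v[2]
def tri(obs):
    A=np.zeros((3,3));b=np.zeros(3)
    for c,at in obs:
        o,v=ray(c,at);M=np.eye(3)-np.outer(v,v);A+=M;b+=M@o
    x=np.linalg.solve(A,b)
    return x,[np.linalg.norm((np.eye(3)-np.outer(ray(c,a)[1],ray(c,a)[1]))@(x-ray(c,a)[0])) for c,a in obs]
E
python3 - <<'E'
from h import *
for c in("side","top"):
    cv2.imwrite(f"pics/{c}0.png",vision.camera(c))
    print(c,[np.round(x,3).tolist() if not np.isscalar(x) else x for x in params(c)])
    print("cam pos",ray(c,(200,320))[0])
for n in["nut","nut_grip","nut_pointer","rack","rack_seat","post_tip","thread_start","comb","hairbrush","soap_dish","organiser","tumbler","lotion"]:
    o=[]
    for c in("side","top"):
        r=vision.pinpoint(n,c)
        print(n,c,[(np.round(x["at"],1).tolist(),round(x["confidence"],2)) for x in r[:2]])
        if r:o.append((c,r[0]["at"]))
    if len(o)==2: x,e=tri(o);print("   ",np.round(x,4),np.round(e,4))
s=sensors.get_obs();print({k:np.round(v,3).tolist() for k,v in s.items()})
E
```

```text
side [[[440.439, 0.0, 320.797], [0.0, 440.439, 203.543], [0.0, 0.0, 1.0]], -0.0810115343011059, [[-0.807, -0.59, 0.015], [-0.386, 0.508, -0.77], [0.447, -0.627, -0.638]], [0.471, 0.285, 1.094]]
cam pos [0.00166237 0.81948933 0.91080978]
top [[[493.721, 0.0, 319.822], [0.0, 493.721, 201.03], [0.0, 0.0, 1.0]], -0.05171928962197792, [[-0.02, -1.0, 0.008], [-0.987, 0.019, -0.161], [0.161, -0.011, -0.987]], [0.006, 0.595, 1.542]]
cam pos [0.33921398 0.01191021 1.61783452]
nut side [([246.6, 295.0], 0.62)]
nut top [([229.1, 359.6], 0.63), ([207.3, 276.0], 0.51)]
    [ 0.6141 -0.0826 -0.1869] [0.1118 0.1118]
nut_grip side []
nut_grip top [([206.9, 274.8], 0.74)]
nut_pointer side [([234.7, 299.6], 0.75)]
nut_pointer top [([213.4, 274.4], 0.73)]
    [0.555  0.1391 0.0731] [0.0006 0.0006]
rack side [([214.5, 365.2], 0.67)]
rack top [([226.8, 361.0], 0.85)]
    [ 0.5143 -0.1442 -0.0278] [0.0037 0.0037]
rack_seat side [([197.3, 361.5], 0.86)]
rack_seat top [([228.3, 358.3], 0.93), ([211.3, 276.1], 0.4)]
    [ 0.5101 -0.1229  0.0574] [0.007 0.007]
post_tip side [([181.5, 365.8], 0.56), ([234.3, 2
[... 685 characters left out ...]
organiser side [([204.2, 278.4], 0.74), ([180.3, 362.2], 0.4)]
organiser top [([161.4, 318.5], 0.64), ([207.4, 273.8], 0.38)]
    [ 0.7468 -0.0008 -0.0087] [0.0071 0.0071]
tumbler side [([326.6, 282.3], 0.79)]
tumbler top []
lotion side [([309.8, 234.3], 0.88)]
lotion top [([212.5, 198.8], 0.58), ([229.5, 360.3], 0.46)]
    [ 0.5703  0.3942 -0.0027] [0.0031 0.0031]
{'time_s': 1.4, 'qpos': [-1.364, 0.3, 1.521, 0.0, 1.321, -0.067], 'joint_vel': [-0.002, -0.001, -0.001, -0.001, 0.0, 0.001], 'tau': [0.001, -53.166, -35.291, 0.071, 0.021, 0.0], 'ee_pos': [0.149, -0.53, 0.405], 'eef_rot': [3.142, -0.0, 0.274], 'force': [-0.738, -0.303, 0.712], 'moment': [-0.008, 0.06, -0.016], 'grip_width': 0.094}
```

View images.

View pics/side0.png

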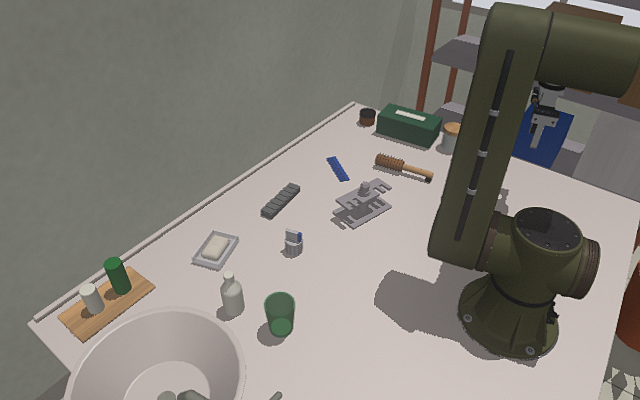

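View pics/top0.png

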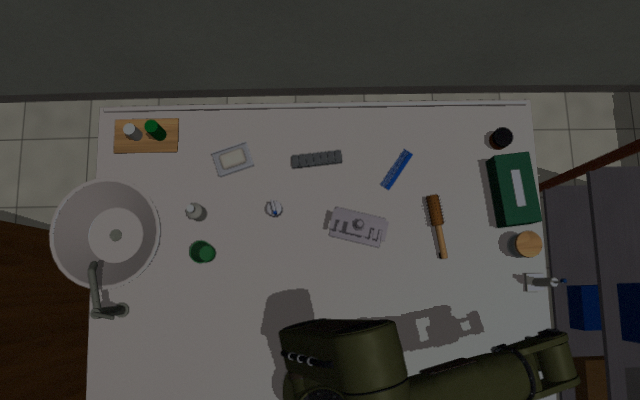

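```bash
python3 - <<'E'
import cv2
a=cv2.imread("pics/side0.png");b=cv2.imread("pics/top0.png")
cv2.imwrite("pics/s1.png",cv2.resize(a[150:290,260:440],None,fx=4.2,fy=4.2,interpolation=cv2.INTER_CUBIC))
cv2.imwrite("pics/t1.png",cv2.resize(b[170:290,240:420],None,fx=4.2,fy=4.2,interpolation=cv2.INTER_CUBIC))
E
```

```text
(no output)
```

View pics/s1.png

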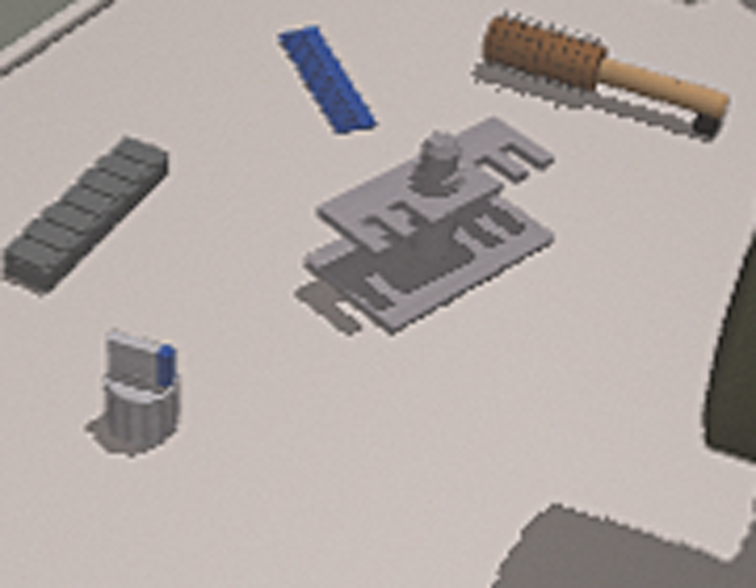

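View pics/t1.png

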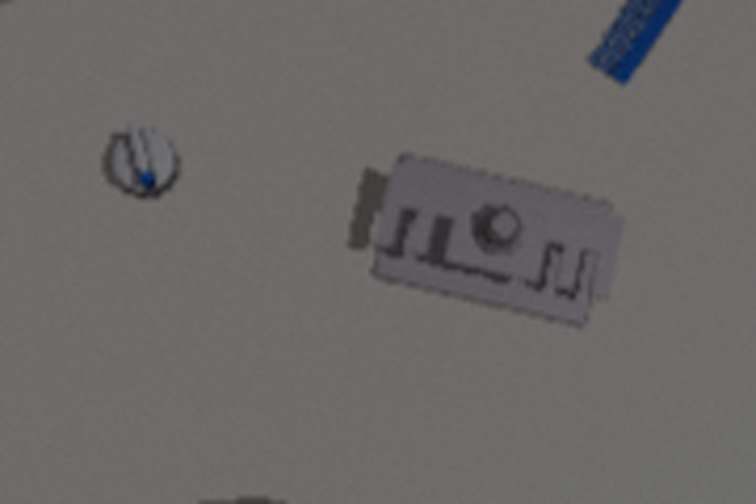

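```bash
cat > fit.py <<'E'
from h import *
from scipy.optimize import minimize
def hullmask(pts):
    m=np.zeros((1600,2560),np.uint8)
    h=cv2.convexHull((pts[:,::-1]*4+1.5).astype(np.float32)).astype(np.int32)
    cv2.fillConvexPoly(m,h,1); return cv2.resize(m.astype(np.float32),(640,400),interpolation=cv2.INTER_AREA)
def iou(a,b): return np.minimum(a,b).sum()/np.maximum(a,b).sum()
def box(x0,x1,y0,y1,z0,z1): return np.array([[x,y,z] for x in(x0,x1) for y in(y0,y1) for z in(z0,z1)])
def T(P,x,y,yaw,z=0):
    c,s=np.cos(yaw),np.sin(yaw); return P@np.array([[c,s,0],[-s,c,0],[0,0,1]])+[x,y,z]
a=np.linspace(0,2*np.pi,40,endpoint=False)
cyl=lambda r,z0,z1: np.vstack([np.c_[r*np.cos(a),r*np.sin(a),0*a+z] for z in(z0,z1)])
NUT=[cyl(.025,0,.044),box(-.023,.023,-.005,.005,.044,.074)]
def render(c,parts): 
    m=0
    for p in parts: m=np.maximum(m,hullmask(proj(c,p)))
    return m
E
python3 - <<'E'
from fit import *
M={}
for n in("nut","rack"):
  for c in("side","top"):
    vision.camera(c)
    r=vision.silhouettes(n,c)
    print(n,c,[(np.round(x["at"],0).tolist(),round(x["confidence"],2),int(x["mask"].sum())) for x in r])
    if r: M[n+c]=r[0]["mask"].astype(np.float32)
np.savez("masks.npz",**M)
E
```

```text
nut side [([242.0, 295.0], 0.88, 382), ([296.0, 232.0], 0.35, 730)]
nut top [([209.0, 271.0], 0.58, 204)]
rack side [([206.0, 363.0], 0.6, 1686)]
rack top [([226.0, 359.0], 0.75, 1564), ([170.0, 394.0], 0.34, 461)]
```

```bash
cat > fit0.py <<'E'
from fit import *
M=np.load("masks.npz")
def hm(m):
    ys,xs=np.nonzero(m); h=cv2.convexHull(np.c_[xs,ys].astype(np.int32)); o=np.zeros((400,640),np.uint8); cv2.fillConvexPoly(o,h,1); return o.astype(np.float32)
cams=("side","top")
def fnut(v,cs=cams): return -sum(iou(render(c,[T(p,v[0],v[1],v[2]) for p in NUT]),M["nut"+c]) for c in cs)
for cs in(cams,("side",),("top",)):
  best=min((minimize(fnut,[.58,.135,y0],args=(cs,),method="Nelder-Mead",options=dict(initial_simplex=[[.58,.135,y0],[.586,.135,y0],[.58,.141,y0],[.58,.135,y0+.2]],maxiter=80)) for y0 in(-.1,.3,.6)),key=lambda r:r.fun)
  print("nut",cs,np.round(best.x,4),best.fun)
def rp(v):
    x,y,yaw,d,ft=v
    foot=T(box(-.05,.05,-.085,.085,0,ft),x,y,yaw)
    pl=T(np.vstack([box(-.032,.032,-.09,.09,.065,.07),cyl(.014,.07,.101),cyl(.009,.108,.108)])+[d,0,0],x,y,yaw)
    return np.vstack([foot,pl])
H={c:hm(M["rack"+c]) for c in cams}
def fr(v,cs=cams): return -sum(iou(hullmask(proj(c,rp(v))),H[c]) for c in cs)
for y0 in(-.15,-.05):
  s=[[.515,-.137,y0,0.0,.008]];
  for i,dv in enumerate((.006,.006,.1,.01,.004)): q=list(s[0]);q[i]+=dv;s.append(q)
  r=minimize(fr,s[0],method="Nelder-Mead",options=dict(initial_simplex=s,maxiter=250))
  x,y,yaw,d,_=r.x; print("rack",np.round(r.x,4),r.fun,"post",x+d*np.cos(yaw),y+d*np.sin(yaw))
E
python3 fit0.py
python3 - <<'E'
from fit import *
a=cv2.imread("pics/top0.png").astype(int); 
for c in("side","top"):
  a=cv2.imread(f"pics/{c}0.png").astype(int)
  m=(a[...,0]-a[...,2]>40)&(a[...,0]-a[...,1]>30)
  m[:, :260]=0;m[:,310:]=0;m[:190]=0;m[270:]=0
  ys,xs=np.nonzero(m);print(c,len(ys),ys.mean(),xs.mean(), onz(c,(ys.mean(),xs.mean()),.062))
E
```

```text
nut ('side', 'top') [0.5765 0.144  0.125 ] -1.721717119216919
nut ('side',) [0.5809 0.1363 0.3359] -0.8671886324882507
nut ('top',) [0.5766 0.1446 0.1954] -0.8943313360214233
rack [ 0.5134 -0.1267 -0.2415  0.0023  0.0014] -1.872599720954895 post 0.5156426041617244 -0.12721479005790093
rack [ 0.514  -0.1263 -0.2357  0.0019  0.0061] -1.8656314611434937 post 0.5158098309650386 -0.12671830257259403
side 11 234.45454545454547 298.90909090909093 [0.56507983 0.13067123 0.062     ]
top 8 212.125 274.5 [0.56019995 0.13941172 0.062     ]
```

```bash
cat > ov.py <<'E'
from fit import *
def over(img,c,parts,win,f,out,cols=((0,0,255),(0,255,0),(255,0,255),(0,255,255))):
    r0,r1,c0,c1=win
    o=cv2.resize(img[r0:r1,c0:c1],None,fx=f,fy=f,interpolation=cv2.INTER_CUBIC)
    for i,p in enumerate(parts):
        q=proj(c,p); h=cv2.convexHull(np.float32(np.c_[(q[:,1]-c0+.5)*f,(q[:,0]-r0+.5)*f])).astype(np.int32)
        cv2.polylines(o,[h],True,cols[i%4],1)
    cv2.imwrite(out,o)
def model(nut,rack):
    N=[T(p,*nut) for p in NUT]
    x,y,yaw,d,ft=rack
    return N+[T(box(-.05,.05,-.085,.085,0,ft),x,y,yaw),T(box(-.032,.032,-.09,.09,.07,.07)+[d,0,0],x,y,yaw),T(cyl(.014,.07,.101)+[d,0,0],x,y,yaw),T(cyl(.009,.108,.108)+[d,0,0],x,y,yaw)]
E
python3 - <<'E'
from ov import *
m=model((.5785,.136,.2),(.514,-.13,-.24,.002,.006))
over(cv2.imread("pics/side0.png"),"side",m,(160,270,270,410),5.6,"pics/so.png")
over(cv2.imread("pics/top0.png"),"top",m,(180,270,255,405),5.3,"pics/to.png")
E
```

```text
(no output)
```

View pics/so.png

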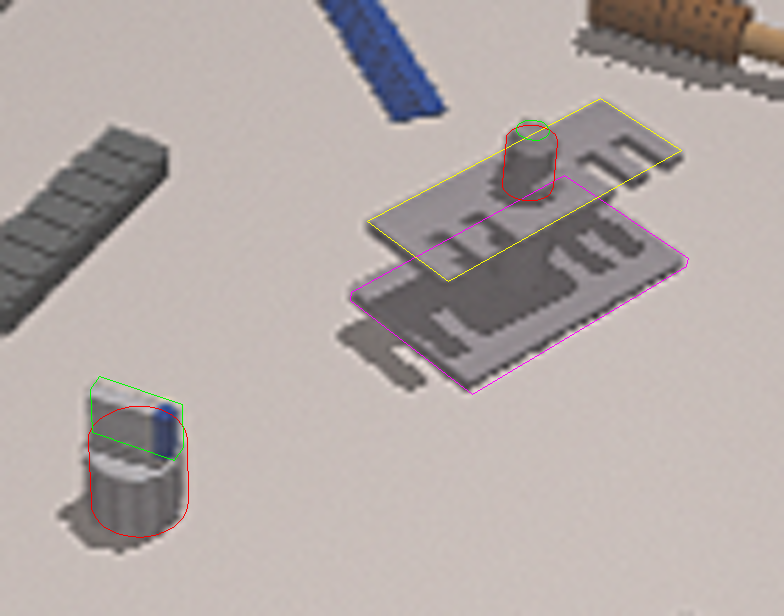

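View pics/to.png

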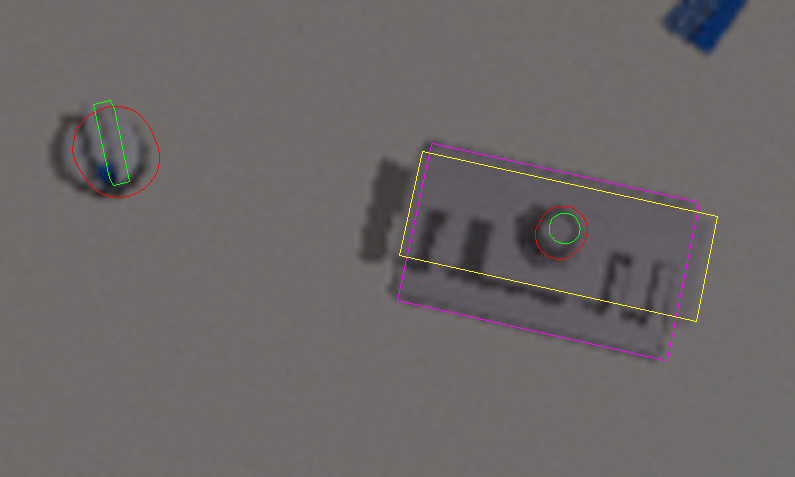

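```bash
python3 - <<'E'
from ov import *
m=model((.577,.143,.22),(.514,-.128,-.24,.002,.006))
b=cv2.imread("pics/top0.png");b=np.clip((b.astype(float)-30)*2.2,0,255).astype(np.uint8)
over(b,"top",m[:2],(190,230,255,295),15,"pics/to1.png")
over(b,"top",m[2:],(200,255,320,395),10,"pics/to2.png")
over(b,"top",[],(200,255,320,395),10,"pics/to3.png")
E
```

```text
(no output)
```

View pics/to1.png

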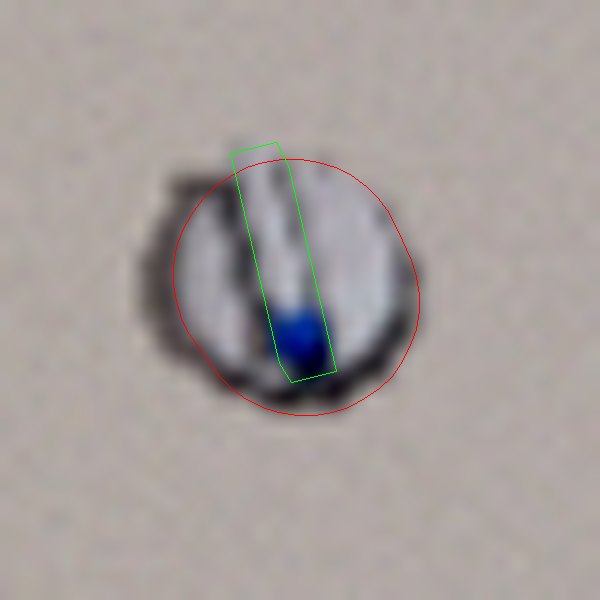

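View pics/to2.png

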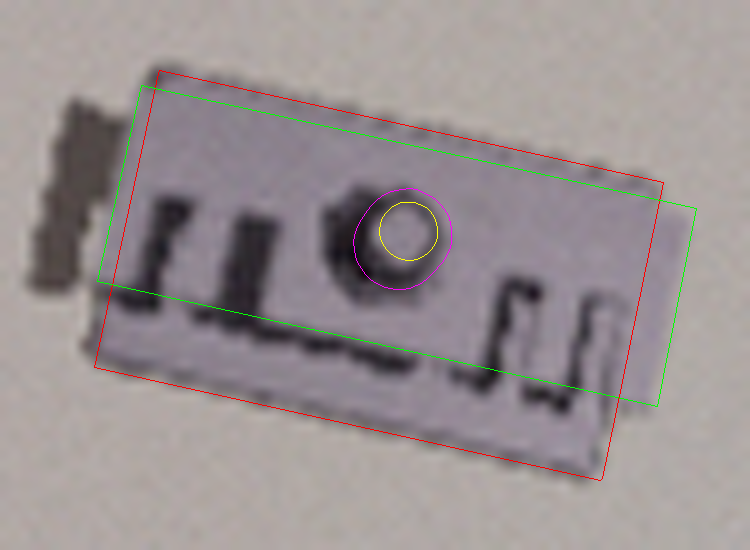

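View pics/to3.png

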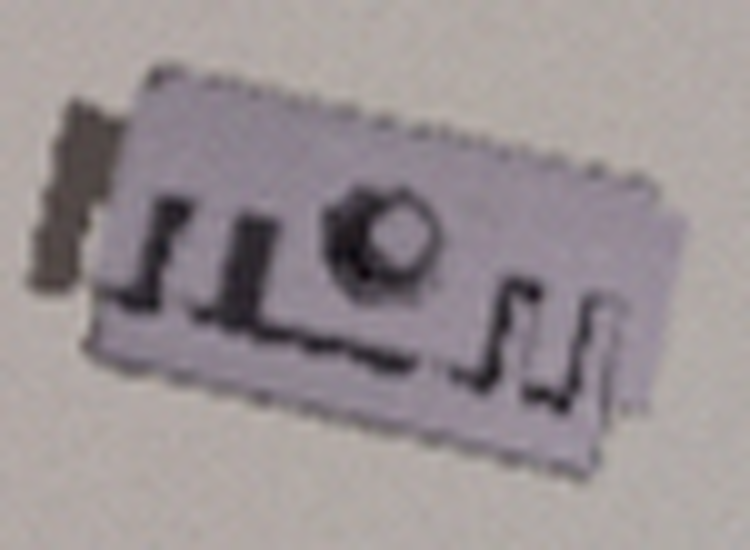

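Request:
arm_command --plan '[-1, 0.54, 0.84, 0, 0.737, -1, 0.54, 0.84, 0, 0.737, -1, 0.54, 0.84, 0, 0.737, -1, 0.54, 0.84, 0, 0.737, -1, 0.54, 0.84, 0, 0.737, -1, 0.54, 0.84, 0, 0.737, -1, 0.54, 0.84, 0, 0.737, -1, 0.54, 0.84, 0, 0.737, -1, 0.54, 0.84, 0, 0.737, -1, 0.54, 0.84, 0, 0.737, -1, 0.54, 0.84, 0, 0.737, -1, 0.54, 0.84, 0, 0.737]' --newtons 10

```text
time_s: 3.0
ee_pos: [0.3648, -0.1934, 0.4047]
eef_rot: [3.141, 0.0, 1.818]
force: [-0.1, 0.2, 0.2]
grip_width: 0.0939
```

```bash
cat > st.py <<'E'
from h import *
s=sensors.get_obs();print({k:np.round(s[k],4).tolist() for k in("time_s","qpos","ee_pos","eef_rot","force","moment","grip_width")})
E
python3 st.py
```

```text
{'time_s': 3.0, 'qpos': [-0.5762, -0.012, 1.8777, -0.0, 1.2757, -0.8237], 'ee_pos': [0.3648, -0.1934, 0.4047], 'eef_rot': [3.1415, 0.0002, 1.8183], 'force': [-0.1134, 0.1755, 0.1665], 'moment': [-0.0655, -0.1203, -0.0089], 'grip_width': 0.0939}
```

Request:
arm_command --plan '[-0.3, 0.533, 0.8435, 0, 0.7367, -0.3, 0.533, 0.8435, 0, 0.7367, -0.3, 0.533, 0.8435, 0, 0.7367, -0.3, 0.533, 0.8435, 0, 0.7367, -0.3, 0.533, 0.8435, 0, 0.7367, -0.3, 0.533, 0.8435, 0, 0.7367, -0.3, 0.533, 0.8435, 0, 0.7367, -0.3, 0.533, 0.8435, 0, 0.7367, -0.3, 0.533, 0.8435, -0.2, 0.7367, -0.3, 0.533, 0.8435, -0.2, 0.7367, -0.3, 0.533, 0.8435, -0.2, 0.7367, -0.3, 0.533, 0.8435, -0.2, 0.7367, -0.3, 0.533, 0.8435, -0.2, 0.7367]'

```text
time_s: 4.3
ee_pos: [0.5781, 0.1438, 0.3253]
eef_rot: [-3.142, 0.001, -2.926]
force: [-0.0, -0.1, 0.3]
grip_width: 0.061
```

```bash
python3 st.py; python3 - <<'E'
from ov import *
m=[T(p,.578,.144,.22) for p in NUT]
for c,w in(("side",(170,280,230,370)),("top",(170,260,230,350))):
    a=vision.camera(c);cv2.imwrite(f"pics/{c}2.png",a)
    over(a,c,m,w,5.5,f"pics/{c}2o.png")
E
```

```text
{'time_s': 4.3, 'qpos': [0.1823, 0.4728, 1.4735, 0.0, 1.1943, -1.6042], 'ee_pos': [0.5781, 0.1438, 0.3253], 'eef_rot': [-3.1416, 0.0011, -2.9258], 'force': [-0.0475, -0.1288, 0.2544], 'moment': [0.0812, -0.1559, 0.0253], 'grip_width': 0.061}
```

View pics/side2o.png

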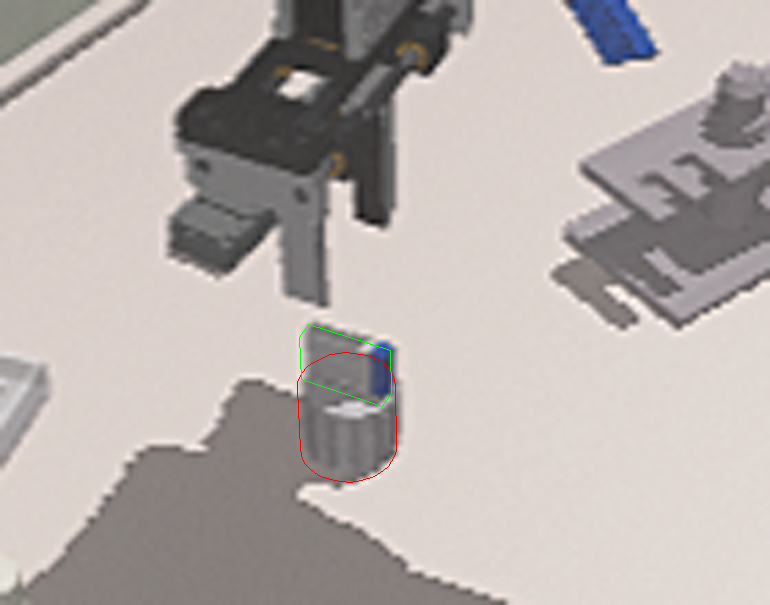

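View pics/top2o.png

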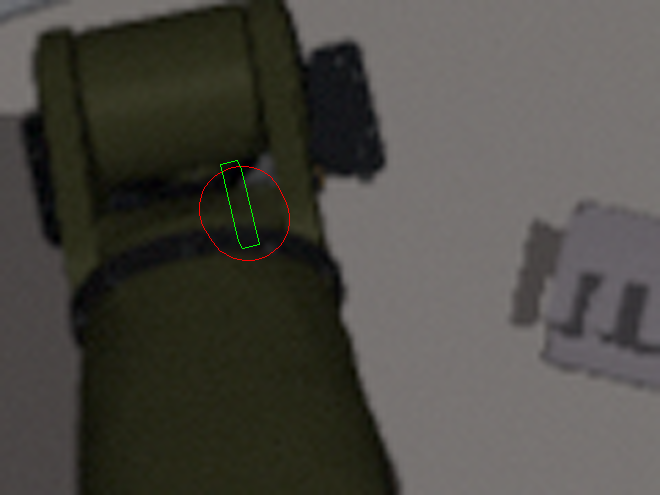

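Request:
arm_command --plan '[-0.3, 0, 0, -0.1, 0, -0.3, 0, 0, -0.15, 0, -0.3, 0, 0, -0.197, 0, -0.3, 0, 0, -0.197, 0, 0.3, 0, 0, -0.197, 0, 0.6, 0, 0, -0.197, 0, 0.75, 0, 0, -0.197, 0, 1, 0, 0, -0.197, 0, 1, 0, 0, -0.197, 0, 1, 0, 0, -0.197, 0, 1, 0, 0, -0.197, 0, 1, 0, 0, -0.197, 0]' --newtons 10

```text
time_s: 5.6
ee_pos: [0.5779, 0.1439, 0.2457]
eef_rot: [3.142, -0.0, -2.923]
force: [-0.1, -0.2, -1.9]
grip_width: 0.01
```

```bash
python3 st.py
```

```text
{'time_s': 5.6, 'qpos': [0.1825, 0.5697, 1.5305, 0.0, 1.0418, -1.607], 'ee_pos': [0.5779, 0.1439, 0.2457], 'eef_rot': [3.1416, -0.0004, -2.923], 'force': [-0.0609, -0.1534, -1.9045], 'moment': [0.0827, -0.1295, 0.0158], 'grip_width': 0.01}
```

Request:
arm_command --plan '[1, 0, 0, 0.05, 0, 1, 0, 0, 0.15, 0, 1, 0, 0, 0.25, 0, 1, 0, 0, 0.35, 0, 1, -0.02, -0.1, 0.35, -0.03, 1, -0.05, -0.2, 0.35, -0.08, 1, -0.07, -0.3, 0.35, -0.12, 1, -0.09, -0.4, 0.35, -0.16, 1, -0.12, -0.5, 0.35, -0.2, 1, -0.14, -0.6, 0.35, -0.219, 1, -0.155, -0.65, 0.35, -0.219, 1, -0.155, -0.6825, 0.33, -0.219, 1, -0.155, -0.6825, 0.3, -0.219, 1, -0.155, -0.6825, 0.3, -0.219, 1, -0.155, -0.6825, 0.3, -0.219]'

```text
time_s: 7.1
ee_pos: [0.5162, -0.1281, 0.3652]
eef_rot: [3.141, -0.001, 2.903]
force: [-0.0, 0.3, -2.0]
grip_width: 0.0099
```

```bash
python3 st.py; python3 - <<'E'
from ov import *
s=sensors.get_obs();p=s["ee_pos"]
yaw=s["eef_rot"][2]+np.pi;z=p[2]-.2457
N=[T(q,p[0],p[1],yaw,z) for q in NUT]
m=N+model((0,0,0),(.514,-.1285,-.24,.002,.006))[3:]
for c,w in(("side",(110,250,300,430)),("top",(190,270,310,420))):
    a=vision.camera(c);cv2.imwrite(f"pics/{c}3.png",a)
    if c=="top":a=np.clip((a.astype(float)-30)*2.2,0,255).astype(np.uint8)
    over(a,c,m,w,5.8 if c=="top" else 4.2,f"pics/{c}3o.png"); over(a,c,[],w,5.8 if c=="top" else 4.2,f"pics/{c}3r.png")
    for n in("nut_grip","nut_pointer","nut","post_tip","rack_seat"):
        r=vision.pinpoint(n,c);print(c,n,[(np.round(x["at"],1).tolist(),round(x["confidence"],2)) for x in r[:2]])
print([np.round(proj(c,[[p[0],p[1],z+.059],[p[0]-.023*np.cos(yaw),p[1]-.023*np.sin(yaw),z+.059],[p[0],p[1],z],[.516,-.1295,.108],[.516,-.1295,.07]]),1).tolist() for c in("side","top")])
E
```

```text
{'time_s': 7.1, 'qpos': [-0.3121, 0.2958, 1.6213, 0.0001, 1.2259, -1.6443], 'ee_pos': [0.5162, -0.1281, 0.3652], 'eef_rot': [3.1414, -0.0013, 2.9029], 'force': [-0.0265, 0.3381, -2.0305], 'moment': [-0.0265, -0.1597, 0.0273], 'grip_width': 0.0099}
side nut_grip [([161.4, 368.4], 0.58)]
side nut_pointer []
side nut [([177.7, 368.4], 0.57), ([169.5, 336.4], 0.21)]
side post_tip [([180.2, 364.6], 0.89)]
side rack_seat [([194.6, 362.6], 0.7), ([180.3, 365.0], 0.38)]
top nut_grip []
top nut_pointer []
top nut []
top post_tip []
top rack_seat []
[[[163.9, 366.0], [167.4, 371.6], [180.0, 364.5], [182.9, 364.5], [192.7, 363.6]], [[219.7, 362.4], [227.3, 360.8], [222.1, 360.6], [222.6, 360.7], [224.0, 359.6]]]
```

View pics/side3o.png

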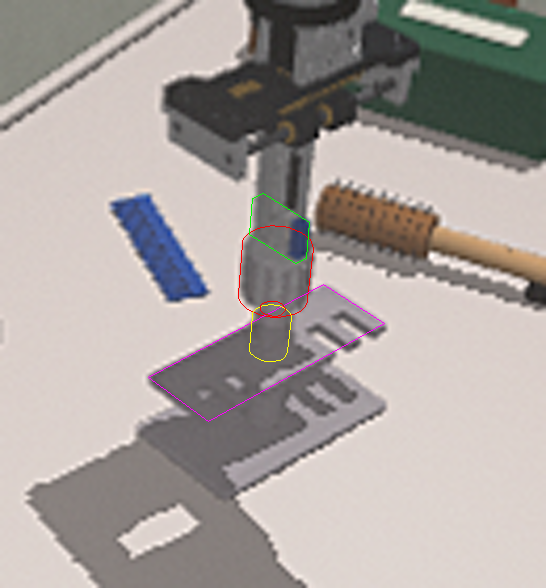

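View pics/side3r.png

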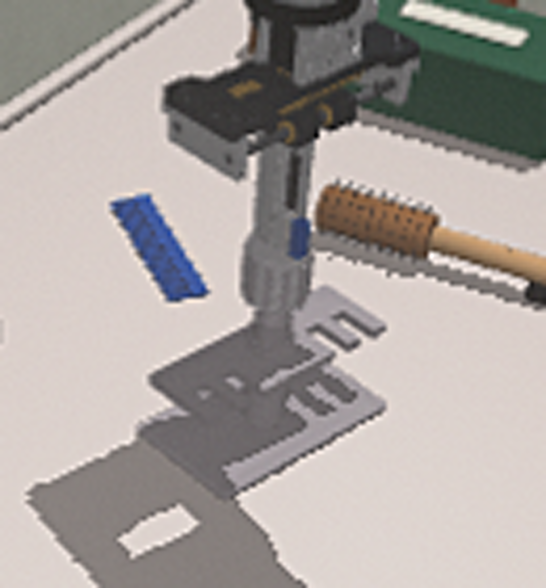

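View pics/top3o.png

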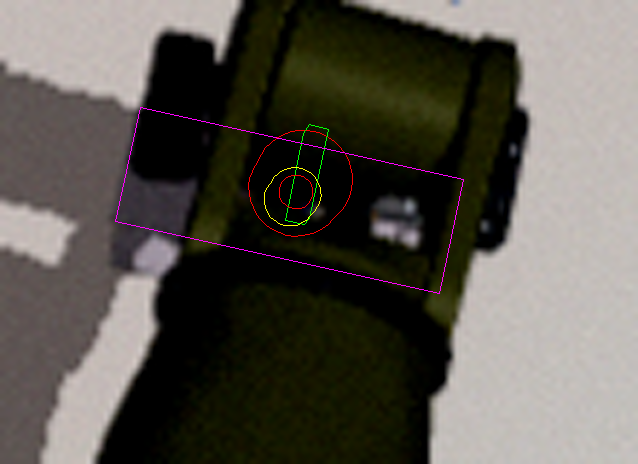

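```bash
python3 - <<'E'
from ov import *
a=cv2.imread("pics/side3.png")
a=np.clip((a.astype(float)-20)*1.5,0,255).astype(np.uint8)
p=np.array([.5162,-.1281,.3652]);yaw=2.9029-np.pi;z=p[2]-.2457
N=[T(q,p[0],p[1],yaw,z) for q in [NUT[0],NUT[1],cyl(.025,0,0),cyl(.025,.044,.044),box(-.023,-.023,-.005,.005,.044,.074)]]
m=N
w=(150,205,335,400)
over(a,"side",m,w,10.5,"pics/z1.png");over(a,"side",[],w,10.5,"pics/z2.png")
b=cv2.imread("pics/side0.png");b=np.clip((b.astype(float)-20)*1.5,0,255).astype(np.uint8)
R=model((0,0,0),(.514,-.1285,-.24,.002,.006))
over(b,"side",R[2:],(165,225,325,400),10,"pics/z3.png")
over(b,"side",[],(165,225,325,400),10,"pics/z4.png")
e=proj("side",[[.516,-.129,.11],[.526,-.129,.11],[.516,-.119,.11],[.516,-.129,.12]]);print(e[1:]-e[0])
e=proj("top",[[.516,-.129,.11],[.526,-.129,.11],[.516,-.119,.11],[.516,-.129,.12]]);print(e[1:]-e[0])
E
```

```text
[[-1.19730424 -2.79328444]
 [ 1.5818449  -1.74283421]
 [-2.64852629  0.25551187]]
[[-3.22649684 -0.10853674]
 [ 0.06430301 -3.24529715]
 [-0.38720596  0.29240333]]
```

View pics/z1.png

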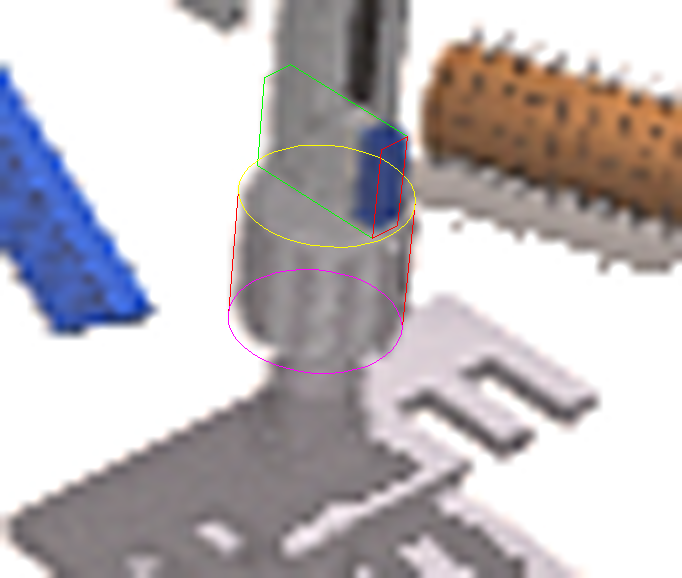

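View pics/z2.png

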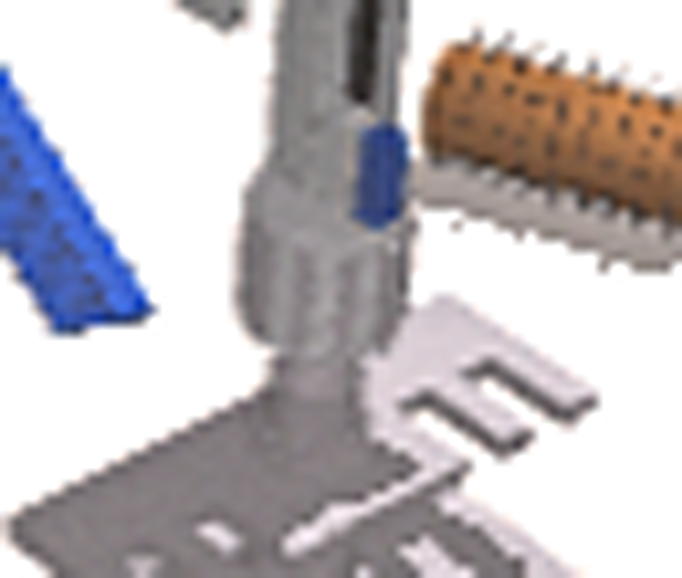

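View pics/z3.png

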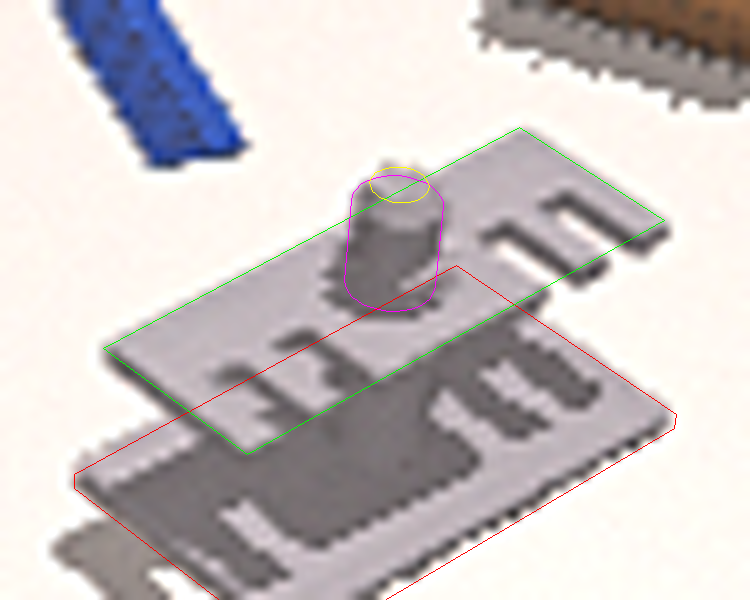

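View pics/z4.png

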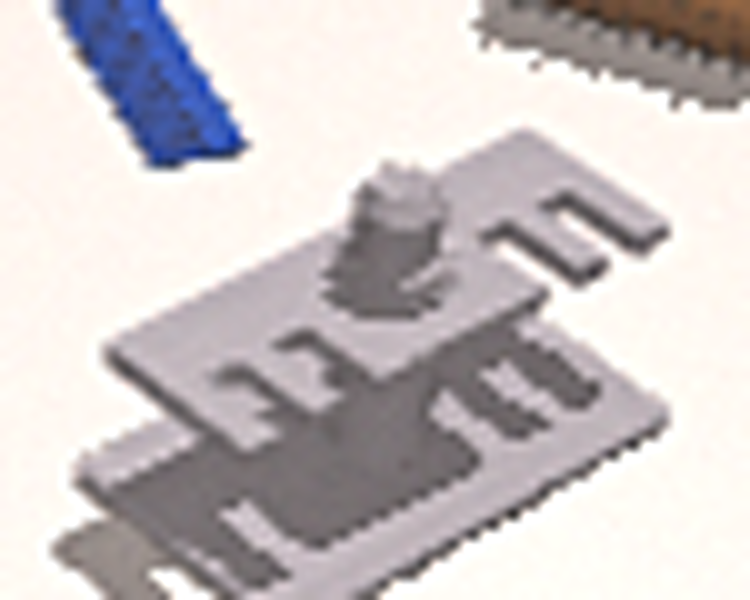

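Request:
arm_command --plan '[1, 0, 0, -0.02, 0, 1, 0, 0, -0.035, 0, 1, 0, 0, -0.035, 0]'

```text
time_s: 8.0
ee_pos: [0.5157, -0.1291, 0.3505]
eef_rot: [3.141, -0.002, 2.902]
force: [0.4, 0.2, -1.1]
grip_width: 0.01
```

Request:
arm_command --plan '[1, 0, 0, -0.004, 0, 1, 0, 0, -0.008, 0, 1, 0, 0, -0.008, 0]'

```text
time_s: 8.3
ee_pos: [0.5159, -0.1291, 0.3486]
eef_rot: [3.142, -0.0, 2.902]
force: [0.4, -0.4, -1.9]
grip_width: 0.0102
```

```bash
python3 st.py
```

```text
{'time_s': 8.3, 'qpos': [-0.3141, 0.3129, 1.64, 0.0, 1.1888, -1.6449], 'ee_pos': [0.5159, -0.1291, 0.3486], 'eef_rot': [3.1416, -0.0001, 2.9016], 'force': [0.3634, -0.4174, -1.8756], 'moment': [0.1045, -0.0709, -0.0273], 'grip_width': 0.0102}
```

Request:
arm_command --plan '[1, 0, 0, -0.004, 0, 1, 0, 0, -0.008, 0, 1, 0, 0, -0.008, 0]'

```text
time_s: 8.6
ee_pos: [0.5159, -0.1291, 0.3452]
eef_rot: [-3.142, -0.0, 2.902]
force: [-0.3, -0.3, -1.8]
grip_width: 0.0098
```

Request:
arm_command --plan '[1, 0, 0, -0.003, 0, 1, 0, 0, -0.006, 0, 1, 0, 0, -0.006, 0]'

```text
time_s: 8.9
ee_pos: [0.5159, -0.1291, 0.3428]
eef_rot: [3.142, -0.0, 2.902]
force: [-0.1, -0.5, -2.2]
grip_width: 0.0099
```

```bash
python3 st.py
```

```text
{'time_s': 8.9, 'qpos': [-0.3141, 0.3192, 1.6459, 0.0, 1.1767, -1.6449], 'ee_pos': [0.5159, -0.1291, 0.3428], 'eef_rot': [3.1416, -0.0003, 2.9016], 'force': [-0.1498, -0.4935, -2.1596], 'moment': [0.0053, -0.1439, -0.0086], 'grip_width': 0.0099}
```

Request:
arm_command --plan '[1, 0, 0, -0.004, 0, 1, 0, 0, -0.008, 0, 1, 0, 0, -0.012, 0]'

```text
time_s: 9.2
ee_pos: [0.5159, -0.1291, 0.3381]
eef_rot: [3.142, -0.0, 2.902]
force: [-0.1, -0.2, -0.8]
grip_width: 0.0102
```

Request:
arm_command --plan '[1, 0, 0, -0.004, 0, 1, 0, 0, -0.008, 0, 1, 0, 0, -0.01, 0]'

```text
time_s: 9.5
ee_pos: [0.5159, -0.1291, 0.334]
eef_rot: [3.142, -0.0, 2.902]
force: [-0.9, -0.4, -2.3]
grip_width: 0.0102
```

Request:
arm_command --plan '[1, 0, 0, -0.004, 0, 1, 0, 0, -0.008, 0, 1, 0, 0, -0.008, 0]'

```text
time_s: 9.8
ee_pos: [0.5159, -0.1291, 0.3308]
eef_rot: [3.142, -0.0, 2.902]
force: [0.2, -0.4, -1.9]
grip_width: 0.0096
```

Request:
arm_command --plan '[1, 0, 0, -0.003, 0, 1, 0, 0, -0.005, 0, 1, 0, 0, -0.005, 0]'

```text
time_s: 10.1
ee_pos: [0.5159, -0.1291, 0.3289]
eef_rot: [3.142, -0.0, 2.902]
force: [-0.4, 0.8, -3.0]
grip_width: 0.0099
```

Request:
arm_command --plan '[1, 0, 0, -0.002, 0, 1, 0, 0, -0.003, 0, 1, 0, 0, -0.003, 0]'

```text
time_s: 10.4
ee_pos: [0.5159, -0.1291, 0.3278]
eef_rot: [3.142, -0.0, 2.902]
force: [-0.5, 0.2, -1.8]
grip_width: 0.0101
```

```bash
python3 st.py; python3 - <<'E'
from ov import *
s=sensors.get_obs();p=s["ee_pos"]
yaw=s["eef_rot"][2]-np.pi;z=p[2]-.2457
N=[T(q,p[0],p[1],yaw,z) for q in [NUT[0],NUT[1],cyl(.025,.044,.044)]]
a=vision.camera("side");cv2.imwrite("pics/side4.png",a)
a=np.clip((a.astype(float)-20)*1.5,0,255).astype(np.uint8)
over(a,"side",N,(150,205,335,400),10.5,"pics/z5.png")
E
```

```text
{'time_s': 10.4, 'qpos': [-0.3141, 0.3365, 1.6608, 0.0, 1.1443, -1.6449], 'ee_pos': [0.5159, -0.1291, 0.3278], 'eef_rot': [3.1416, -0.0001, 2.9016], 'force': [-0.4611, 0.1616, -1.7803], 'moment': [0.073, -0.1681, 0.0342], 'grip_width': 0.0101}
```

View pics/z5.png

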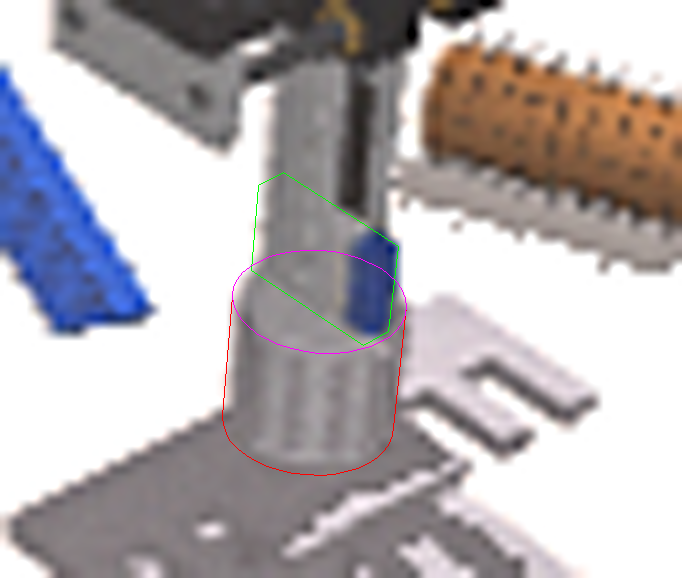

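Request:
arm_command --plan '[1, 0, 0, -0.002, 0, 1, 0, 0, -0.003, 0, 1, 0, 0, -0.003, 0]'

```text
time_s: 10.75
ee_pos: [0.5159, -0.1291, 0.3266]
eef_rot: [-3.142, -0.0, 2.902]
force: [1.0, 0.5, -2.7]
grip_width: 0.0097
```

Request:
arm_command --plan '[1, 0, 0, -0.002, 0, 1, 0, 0, -0.003, 0, 1, 0, 0, -0.003, 0]'

```text
time_s: 11.05
ee_pos: [0.516, -0.1291, 0.3258]
eef_rot: [3.142, 0.001, 2.902]
force: [0.1, 0.3, 3.4]
grip_width: 0.0101
```

Request:
arm_command --plan '[1, 0, 0, 0.001, 0, 0.6, 0, 0, 0.001, 0, 0.6, 0, 0, 0.001, 0, 0.6, 0, 0, 0.001, 0, 0.6, 0, 0, 0.008, 0, 0.6, 0, 0, 0.015, 0, 0.6, 0, 0, 0.015, 0]' --newtons 3

```text
time_s: 11.75
ee_pos: [0.516, -0.1291, 0.332]
eef_rot: [-3.142, 0.001, 2.902]
force: [0.1, 0.2, 0.5]
grip_width: 0.0187
```

```bash
cat > look.py <<'E'
import sys
from ov import *
tag=sys.argv[1]; win=(165,200,340,390)
s=sensors.get_obs();print({k:np.round(s[k],4).tolist() for k in("time_s","ee_pos","eef_rot","force","moment","grip_width")},"j6",round(s["qpos"][5],3))
a=vision.camera("side");cv2.imwrite(f"pics/side_{tag}.png",a)
r0,r1,c0,c1=(150,210,335,400)
a=np.clip((a.astype(float)-20)*1.5,0,255).astype(np.uint8)
cv2.imwrite(f"pics/z_{tag}.png",cv2.resize(a[r0:r1,c0:c1],None,fx=9,fy=9,interpolation=cv2.INTER_CUBIC))
E
python3 look.py a
```

```text
{'time_s': 11.75, 'ee_pos': [0.516, -0.1291, 0.332], 'eef_rot': [-3.1415, 0.0008, 2.9017], 'force': [0.107, 0.2241, 0.489], 'moment': [0.0033, -0.145, 0.0282], 'grip_width': 0.0187} j6 -1.645
```

View pics/z_a.png

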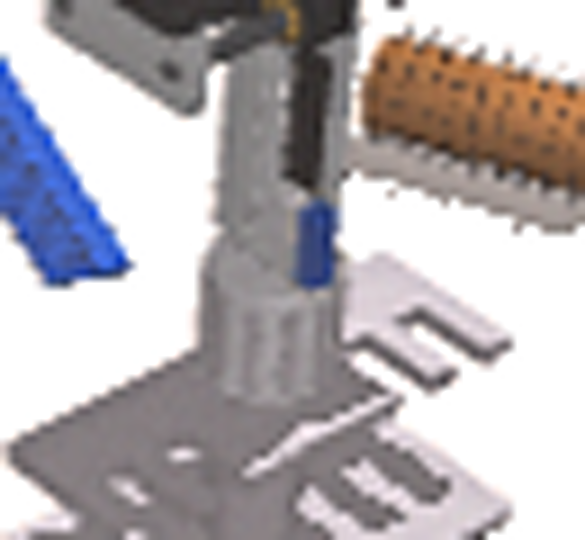

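Request:
arm_command --plan '[0.75, 0, 0, 0, 0, 0.75, 0, 0, 0, 0, 0.75, 0, 0, 0, 0.017, 0.75, 0, 0, 0, 0.034, 0.75, 0, 0, 0, 0.05, 0.75, 0, 0, 0, 0.067, 0.75, 0, 0, 0, 0.084, 0.75, 0, 0, 0, 0.1, 0.75, 0, 0, 0, 0.117, 0.75, 0, 0, 0, 0.133, 0.75, 0, 0, 0, 0.133]'

```text
time_s: 12.9
ee_pos: [0.5159, -0.1291, 0.3316]
eef_rot: [-3.142, 0.0, -3.103]
force: [-0.0, 0.1, 2.5]
grip_width: 0.0119
```

```bash
cat >> look.py <<'E'
m=(a[...,0].astype(int)-a[...,2]>60)
m[:160]=0;m[205:]=0;m[:,:350]=0;m[:,385:]=0
ys,xs=np.nonzero(m)
if len(ys): print("blue n",len(ys),"c",ys.mean().round(2),xs.mean().round(2),"rows",ys.min(),ys.max(),"cols",xs.min(),xs.max())
E
python3 look.py b; python3 - <<'E'
import cv2,numpy as np
a=cv2.imread("pics/side_a.png").astype(float);a=np.clip((a-20)*1.5,0,255)
m=(a[...,0]-a[...,2]>60);m[:160]=0;m[205:]=0;m[:,:350]=0;m[:,385:]=0
ys,xs=np.nonzero(m);print("a",len(ys),ys.mean(),xs.mean(),ys.min(),ys.max(),xs.min(),xs.max())
E
```

```text
{'time_s': 12.9, 'ee_pos': [0.5159, -0.1291, 0.3316], 'eef_rot': [-3.1415, 0.0003, -3.1025], 'force': [-0.0388, 0.1028, 2.5383], 'moment': [0.1394, -0.1047, -0.0746], 'grip_width': 0.0119} j6 -1.924
blue n 26 c 176.23 370.85 rows 172 181 cols 369 372
a 20 176.7 370.2 173 181 369 371
```

View pics/z_b.png

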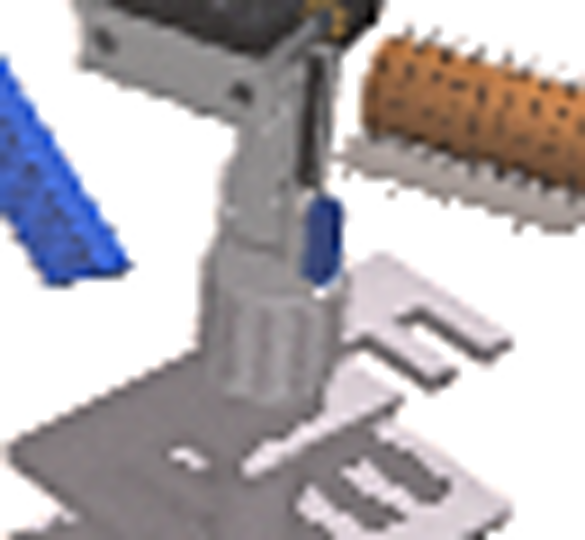

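Request:
arm_command --plan '[0.74, 0, 0, 0, 0.017, 0.74, 0, 0, 0, 0.034, 0.74, 0, 0, 0, 0.05, 0.74, 0, 0, 0, 0.067, 0.74, 0, 0, 0, 0.067]'

```text
time_s: 13.45
ee_pos: [0.516, -0.1291, 0.3316]
eef_rot: [-3.141, 0.0, -2.963]
force: [0.2, 0.3, 3.0]
grip_width: 0.0127
```

```bash
python3 look.py c
```

```text
{'time_s': 13.45, 'ee_pos': [0.516, -0.1291, 0.3316], 'eef_rot': [-3.1414, 0.0004, -2.9631], 'force': [0.2491, 0.3443, 3.0488], 'moment': [0.1408, -0.167, -0.089], 'grip_width': 0.0127} j6 -2.063
blue n 27 c 175.7 371.04 rows 172 180 cols 370 373
```

Request:
arm_command --plan '[0.74, 0, 0, 0, 0.017, 0.74, 0, 0, 0, 0.034, 0.74, 0, 0, 0, 0.05, 0.74, 0, 0, 0, 0.067, 0.74, 0, 0, 0, 0.067]'

```text
time_s: 14.0
ee_pos: [0.516, -0.1291, 0.3316]
eef_rot: [-3.141, 0.0, -2.823]
force: [-0.0, 1.1, 4.6]
grip_width: 0.0143
```

```bash
python3 look.py d
```

```text
{'time_s': 14.0, 'ee_pos': [0.516, -0.1291, 0.3316], 'eef_rot': [-3.1414, 0.0004, -2.8232], 'force': [-0.0402, 1.1282, 4.5755], 'moment': [0.2192, -0.1114, -0.0718], 'grip_width': 0.0143} j6 -2.203
blue n 28 c 175.5 371.18 rows 171 180 cols 370 373
```

View pics/z_d.png

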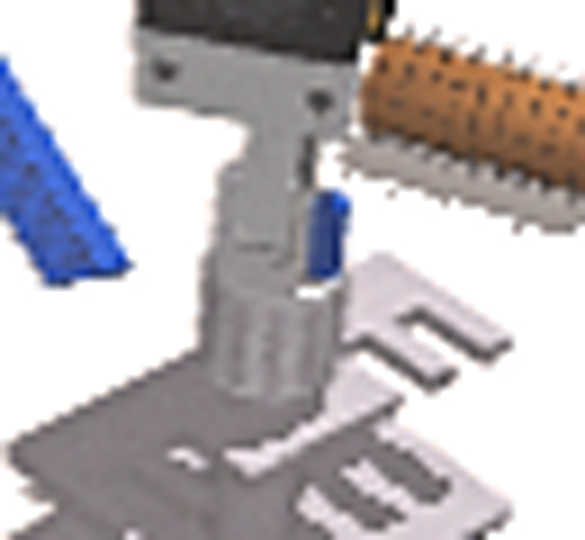

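```bash
python3 - <<'E'
from h import *
for d in(0,10,20,30,40,50):
    y=-.24+np.radians(d)
    print(d,[np.round(proj("side",[[.516-.023*np.cos(y),-.129-.023*np.sin(y),.07+h+.059]])[0],1).tolist() for h in(.0055,.010,.015)])
E
```

```text
0 [[179.5, 370.5], [178.2, 370.7], [176.9, 370.8]]
10 [[178.9, 371.4], [177.7, 371.5], [176.3, 371.7]]
20 [[178.3, 372.1], [177.0, 372.2], [175.7, 372.4]]
30 [[177.6, 372.5], [176.3, 372.7], [175.0, 372.8]]
40 [[176.8, 372.8], [175.6, 372.9], [174.2, 373.0]]
50 [[176.0, 372.7], [174.8, 372.9], [173.4, 373.0]]
```

Request:
arm_command --plan '[0.72, 0, 0, 0.003, 0, 0.72, 0, 0, 0.006, 0, 0.72, 0, 0, 0.006, 0, 0.72, 0, 0, 0.006, 0]' --newtons 6

```text
time_s: 14.45
ee_pos: [0.5159, -0.1291, 0.3337]
eef_rot: [3.141, -0.0, -2.823]
force: [-1.0, 2.2, -0.9]
grip_width: 0.0132
```

```bash
python3 look.py e
```

```text
{'time_s': 14.45, 'ee_pos': [0.5159, -0.1291, 0.3337], 'eef_rot': [3.1414, -0.0004, -2.8227], 'force': [-0.9973, 2.1565, -0.8584], 'moment': [0.1096, -0.1014, -0.0703], 'grip_width': 0.0132} j6 -2.204
blue n 26 c 175.35 371.5 rows 171 180 cols 370 373
```

Request:
arm_command --plan '[0.72, 0, 0, 0.001, 0.017, 0.72, 0, 0, 0.002, 0.034, 0.72, 0, 0, 0.002, 0.05, 0.72, 0, 0, 0.003, 0.067, 0.72, 0, 0, 0.003, 0.084, 0.72, 0, 0, 0.003, 0.1, 0.72, 0, 0, 0.003, 0.1]'

```text
time_s: 15.2
ee_pos: [0.5159, -0.1291, 0.3351]
eef_rot: [-3.141, 0.0, -2.612]
force: [-0.7, -0.1, 0.2]
grip_width: 0.0132
```

```bash
python3 look.py f
```

```text
{'time_s': 15.2, 'ee_pos': [0.5159, -0.1291, 0.3351], 'eef_rot': [-3.1415, 0.0, -2.6125], 'force': [-0.7095, -0.0585, 0.2285], 'moment': [0.1367, -0.1275, 0.038], 'grip_width': 0.0132} j6 -2.414
blue n 23 c 175.65 372.13 rows 172 180 cols 371 374
```

View pics/z_f.png

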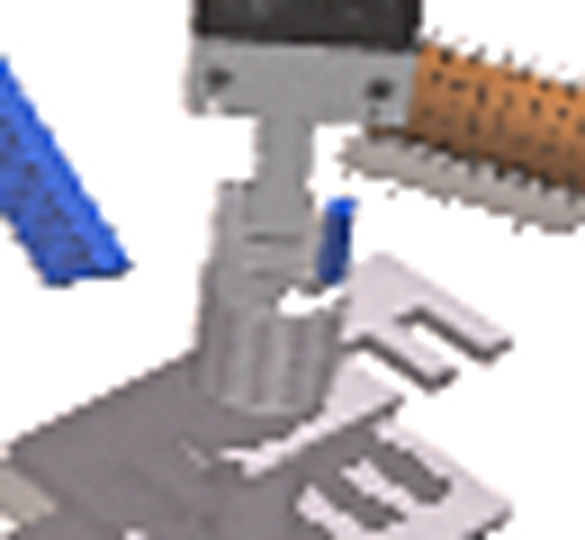

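```bash
python3 - <<'E'
import cv2,numpy as np
for t in"abcdef":
    g=cv2.imread(f"pics/side_{t}.png").astype(float).mean(2)
    print(t,np.round(g[186:202,361:369].mean(1)).astype(int), "left col",np.round(g[184:192,352:362].mean(0)).astype(int))
E
```

```text
a [116 116 118 116 118 117 116 119 115 105 104 110 119 124 120 126] left col [194 188 182 180 143 107  99 102 115 120]
b [117 117 117 118 116 118 117 121 113 106 104 110 116 140 136 133] left col [194 188 182 179 147 104 103 106 103 116]
c [116 117 117 118 118 116 118 123 112 105 103 110 116 139 145 139] left col [195 187 181 179 154 105 102 111 105 108]
d [116 118 117 116 117 116 118 125 109 105 104 109 116 137 156 139] left col [194 188 182 179 150 106 100 112 110 105]
e [117 116 118 118 117 116 118 125 108 105 104 110 115 147 155 139] left col [194 188 181 178 153 109  95 110 116 107]
f [116 116 116 119 117 119 118 118 118 124 103 110 116 138 156 132] left col [194 188 182 181 137 102 107 106 107 118]
```

Request:
arm_command --plan '[0.72, 0, 0, -0.012, 0, 0.74, 0, 0, -0.025, 0, 0.74, 0, 0, -0.025, -0.03, 0.74, 0, 0, -0.025, -0.06, 0.74, 0, 0, -0.025, -0.09, 0.74, 0, 0, -0.026, -0.12, 0.74, 0, 0, -0.026, -0.15, 0.74, 0, 0, -0.027, -0.18, 0.74, 0, 0, -0.027, -0.21, 0.74, 0, 0, -0.028, -0.24, 0.74, 0, 0, -0.028, -0.27, 0.74, 0, 0, -0.029, -0.3, 0.74, 0, 0, -0.03, -0.3]' --newtons 4

```text
time_s: 16.55
ee_pos: [0.5159, -0.1291, 0.3226]
eef_rot: [3.142, -0.001, 3.041]
force: [-0.1, 0.3, -0.0]
grip_width: 0.0122
```

```bash
python3 look.py g
```

```text
{'time_s': 16.55, 'ee_pos': [0.5159, -0.1291, 0.3226], 'eef_rot': [3.1415, -0.0005, 3.0405], 'force': [-0.0745, 0.2883, -0.0459], 'moment': [0.102, -0.1277, 0.0321], 'grip_width': 0.0122} j6 -1.784
blue n 26 c 177.85 370.96 rows 174 182 cols 370 372
```

View pics/z_g.png

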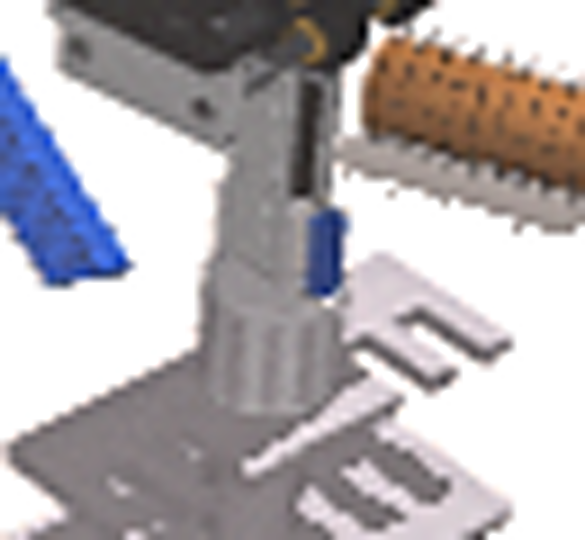

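Request:
arm_command --plan '[0.74, 0, 0, 0, -0.035, 0.74, 0, 0, -0.001, -0.07, 0.74, 0, 0, -0.002, -0.105, 0.74, 0, 0, -0.002, -0.14, 0.74, 0, 0, -0.003, -0.175, 0.74, 0, 0, -0.004, -0.21, 0.74, 0, 0, -0.004, -0.245, 0.74, 0, 0, -0.005, -0.28, 0.74, 0, 0, -0.005, -0.315, 0.74, 0, 0, -0.006, -0.35, 0.74, 0, 0, -0.006, -0.385, 0.74, 0, 0, -0.007, -0.42, 0.74, 0, 0, -0.007, -0.455, 0.74, 0, 0, -0.007, -0.5, 0.74, 0, 0, -0.007, -0.5]'

```text
time_s: 18.1
ee_pos: [0.5159, -0.1291, 0.32]
eef_rot: [-3.141, -0.0, 1.995]
force: [-0.8, 1.0, 0.1]
grip_width: 0.0122
```

```bash
python3 look.py h; python3 - <<'E'
import cv2,numpy as np
for t in"fgh":
    g=cv2.imread(f"pics/side_{t}.png").astype(float).mean(2)
    print(t,np.round(g[186:202,361:369].mean(1)).astype(int))
E
```

```text
{'time_s': 18.1, 'ee_pos': [0.5159, -0.1291, 0.32], 'eef_rot': [-3.1413, -0.0002, 1.9947], 'force': [-0.7791, 1.0243, 0.1459], 'moment': [-0.0519, -0.016, 0.0036], 'grip_width': 0.0122} j6 -0.738
blue n 26 c 180.15 365.04 rows 176 184 cols 364 366
f [116 116 116 119 117 119 118 118 118 124 103 110 116 138 156 132]
g [116 117 116 118 119 117 117 118 119 126 103 109 117 132 128 134]
h [124 116 119 118 118 117 117 120 118 117 124 104 105 105 106 104]
```

View pics/z_h.png

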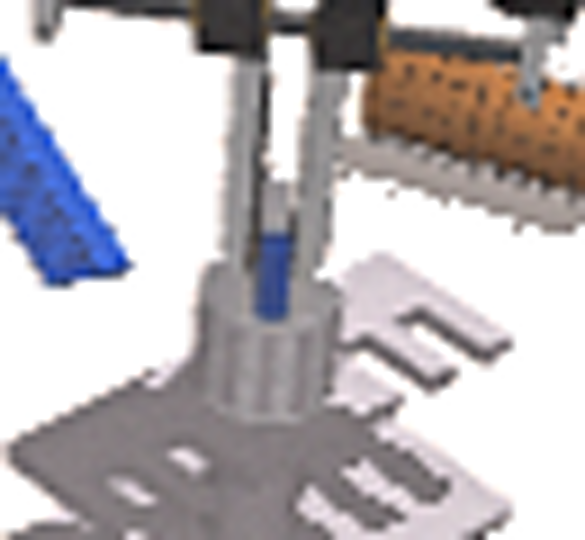

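Request:
arm_command --plan '[0.74, 0, 0, 0, -0.03, 0.74, 0, 0, -0.001, -0.06, 0.74, 0, 0, -0.002, -0.09, 0.74, 0, 0, -0.003, -0.12, 0.74, 0, 0, -0.003, -0.15, 0.74, 0, 0, -0.003, -0.18, 0.74, 0, 0, -0.003, -0.21, 0.74, 0, 0, -0.003, -0.25, 0.74, 0, 0, -0.003, -0.25]'

```text
time_s: 19.05
ee_pos: [0.5157, -0.1292, 0.319]
eef_rot: [-3.141, 0.0, 1.473]
force: [-4.7, -0.4, 2.7]
grip_width: 0.0121
```

```bash
python3 look.py i; python3 - <<'E'
import cv2,numpy as np
for t in"hi":
    g=cv2.imread(f"pics/side_{t}.png").astype(float).mean(2)
    print(t,np.round(g[186:202,361:369].mean(1)).astype(int))
E
```

```text
{'time_s': 19.05, 'ee_pos': [0.5157, -0.1292, 0.319], 'eef_rot': [-3.1407, 0.0002, 1.473], 'force': [-4.69, -0.3515, 2.7452], 'moment': [-0.1312, 0.7432, 0.055], 'grip_width': 0.0121} j6 -0.216
blue n 23 c 179.52 361.91 rows 175 184 cols 361 364
h [124 116 119 118 118 117 117 120 118 117 124 104 105 105 106 104]
i [128 120 117 118 119 118 119 119 117 119 122 113 119 107 124 103]
```

View pics/z_i.png

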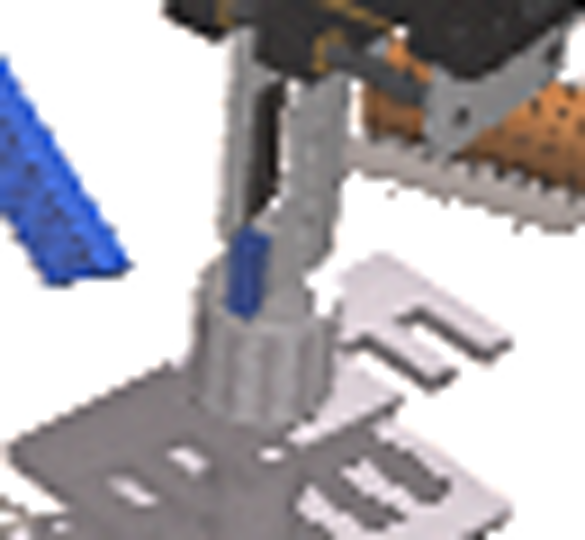

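Request:
arm_command --plan '[0.74, -0.002, 0, 0.002, 0, 0.74, -0.004, 0, 0.002, 0, 0.74, -0.004, 0, 0.002, 0]'

```text
time_s: 19.4
ee_pos: [0.5144, -0.1291, 0.3199]
eef_rot: [3.141, 0.0, 1.472]
force: [1.2, -0.3, -0.5]
grip_width: 0.0122
```

```bash
python3 look.py j
```

```text
{'time_s': 19.4, 'ee_pos': [0.5144, -0.1291, 0.3199], 'eef_rot': [3.1408, 0.0, 1.4725], 'force': [1.2293, -0.2763, -0.4956], 'moment': [-0.1218, -0.1914, -0.0103], 'grip_width': 0.0122} j6 -0.217
blue n 21 c 179.9 361.81 rows 176 184 cols 361 363
```

View pics/z_j.png

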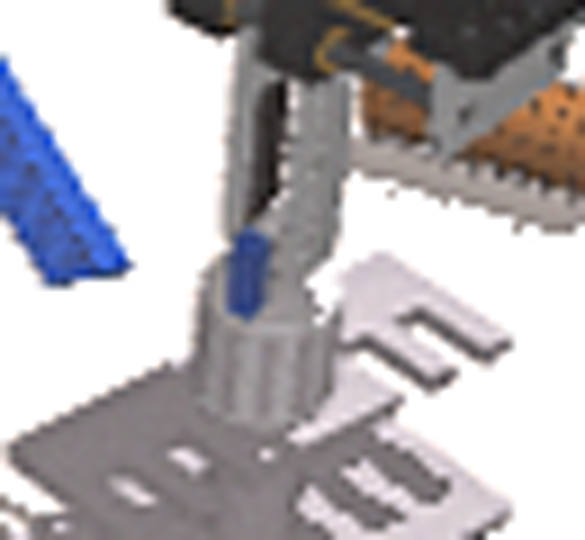

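Request:
arm_command --plan '[0.74, 0, 0, 0, -0.025, 0.74, 0, 0, 0, -0.05, 0.74, 0, 0, 0, -0.075, 0.74, 0, 0, 0, -0.1, 0.74, 0, 0, 0, -0.1]'

```text
time_s: 19.95
ee_pos: [0.5144, -0.1291, 0.3199]
eef_rot: [3.141, -0.0, 1.261]
force: [0.3, 0.4, 0.6]
grip_width: 0.0121
```

```bash
python3 look.py k
```

```text
{'time_s': 19.95, 'ee_pos': [0.5144, -0.1291, 0.3199], 'eef_rot': [3.1414, -0.0001, 1.2615], 'force': [0.3313, 0.4169, 0.5691], 'moment': [-0.084, -0.033, 0.0133], 'grip_width': 0.0121} j6 -0.006
blue n 26 c 179.31 361.23 rows 175 184 cols 360 363
```

View pics/z_k.png

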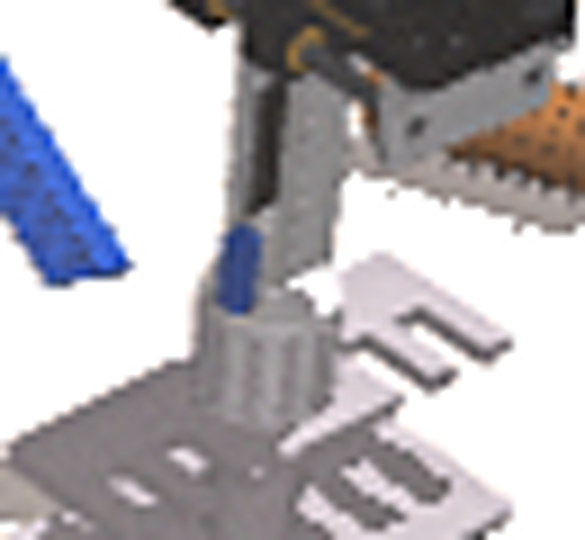

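Request:
arm_command --plan '[0.74, 0, 0, 0, -0.017, 0.74, 0, 0, 0, -0.034, 0.74, 0, 0, 0, -0.05, 0.74, 0, 0, 0, -0.05]'

```text
time_s: 20.4
ee_pos: [0.5143, -0.1291, 0.3199]
eef_rot: [3.141, -0.0, 1.158]
force: [0.6, 0.7, 0.9]
grip_width: 0.0119
```

```bash
python3 look.py l; python3 - <<'E'
import cv2,numpy as np
for t in"fghijkl":
    g=cv2.imread(f"pics/side_{t}.png").astype(float).mean(2)
    print(t,np.round(g[188:202,361:367].mean(1)).astype(int))
E
```

```text
{'time_s': 20.4, 'ee_pos': [0.5143, -0.1291, 0.3199], 'eef_rot': [3.1415, -0.0001, 1.1582], 'force': [0.6347, 0.6823, 0.8648], 'moment': [0.0184, 0.0394, 0.0462], 'grip_width': 0.0119} j6 0.098
blue n 23 c 179.04 360.96 rows 175 183 cols 360 362
f [119 121 121 121 120 120 120 127 105 104 100 131 168 142]
g [116 117 118 118 118 118 120 125 104 104 101 123 129 145]
h [120 119 120 118 119 123 120 120 124 103 105 106 107 105]
i [118 118 120 119 120 121 120 121 124 108 103 103 132 103]
j [118 119 119 120 120 121 120 120 124 112 103 104 119 105]
k [117 119 119 119 118 117 119 116 120 113 103 114 109 105]
l [114 117 116 116 116 116 115 115 124 113 104 105 109 103]
```

Request:
arm_command --plan '[0.74, 0, 0, 0, -0.017, 0.74, 0, 0, 0, -0.034, 0.74, 0, 0, 0, -0.05, 0.74, 0, 0, 0, -0.05]' --newtons 3

```text
time_s: 20.85
ee_pos: [0.5143, -0.1291, 0.3199]
eef_rot: [-3.141, 0.0, 1.054]
force: [-1.5, -0.7, 1.6]
grip_width: 0.0126
```

```bash
python3 look.py m
```

```text
{'time_s': 20.85, 'ee_pos': [0.5143, -0.1291, 0.3199], 'eef_rot': [-3.1415, 0.0001, 1.0536], 'force': [-1.5326, -0.664, 1.6404], 'moment': [-0.0348, 0.1906, 0.0574], 'grip_width': 0.0126} j6 0.202
blue n 23 c 178.61 360.83 rows 175 183 cols 360 362
```

View pics/z_m.png

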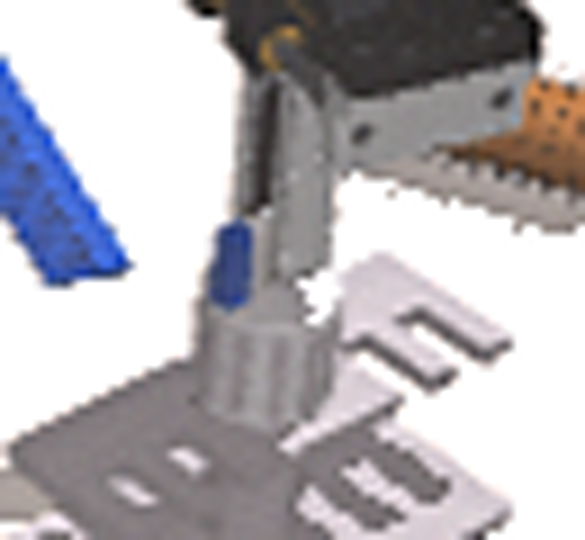

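```bash
python3 - <<'E'
from h import *
for yd in range(-60,-150,-8):
    y=np.radians(yd)
    print(yd,[np.round(proj("side",[[.515-.023*np.cos(y),-.129-.023*np.sin(y),.07+h+.059]])[0]-[1.5,.5],1).tolist() for h in(0,.002,.004)])
E
```

```text
-60 [[180.6, 364.5], [180.0, 364.6], [179.5, 364.6]]
-68 [[180.4, 363.4], [179.9, 363.5], [179.4, 363.5]]
-76 [[180.2, 362.4], [179.7, 362.4], [179.1, 362.5]]
-84 [[179.9, 361.4], [179.4, 361.4], [178.8, 361.5]]
-92 [[179.6, 360.5], [179.0, 360.5], [178.5, 360.6]]
-100 [[179.1, 359.6], [178.6, 359.7], [178.0, 359.7]]
-108 [[178.6, 358.9], [178.1, 358.9], [177.5, 359.0]]
-116 [[178.1, 358.2], [177.5, 358.3], [177.0, 358.3]]
-124 [[177.5, 357.7], [176.9, 357.8], [176.4, 357.8]]
-132 [[176.9, 357.4], [176.3, 357.4], [175.8, 357.5]]
-140 [[176.2, 357.2], [175.7, 357.2], [175.1, 357.3]]
-148 [[175.6, 357.1], [175.1, 357.1], [174.5, 357.2]]
```

Request:
arm_command --plan '[0.74, -0.001, 0, 0, -0.017, 0.74, -0.002, 0, 0, -0.034, 0.74, -0.002, 0, 0, -0.05, 0.74, -0.002, 0, 0, -0.05]'

```text
time_s: 21.3
ee_pos: [0.5136, -0.1291, 0.3199]
eef_rot: [3.141, -0.0, 0.949]
force: [1.9, 0.8, 0.0]
grip_width: 0.0141
```

```bash
python3 look.py n
```

```text
{'time_s': 21.3, 'ee_pos': [0.5136, -0.1291, 0.3199], 'eef_rot': [3.1411, -0.0003, 0.9489], 'force': [1.9364, 0.7949, 0.047], 'moment': [0.0544, -0.3379, 0.1036], 'grip_width': 0.0141} j6 0.307
blue n 24 c 178.62 360.88 rows 175 183 cols 360 362
```

View pics/z_n.png

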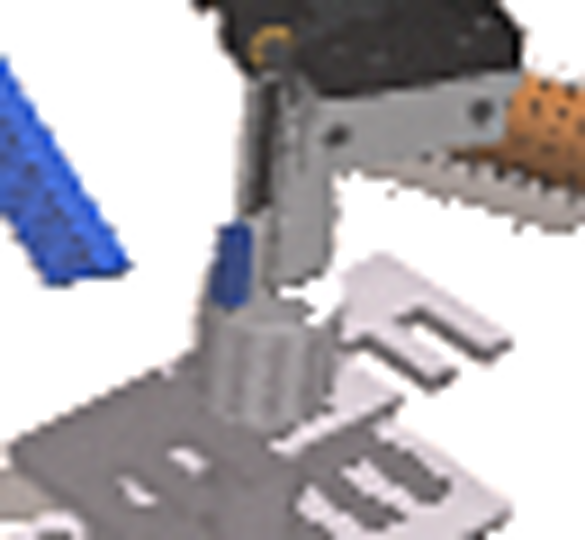

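Request:
arm_command --plan '[0.74, 0.001, 0, 0, 0.03, 0.6, 0.001, 0, 0, 0.05, 0.5, 0.001, 0, 0, 0.05, 0.3, 0.001, 0, 0, 0.05, 0.3, 0.001, 0, 0, 0.05, 0.3, 0.001, 0, 0.1, 0.05, 0.3, 0.001, 0, 0.2, 0.05, 0.3, -0.3, 0, 0.3, 0.05, 0.3, -0.35, 0.2, 0.35, 0.05, 0.3, -0.35, 0.35, 0.35, 0.05, 0.3, -0.35, 0.55, 0.35, 0.05, 0.3, -0.35, 0.7, 0.35, 0.05, 0.3, -0.35, 0.7, 0.35, 0.05, 0.3, -0.35, 0.7, 0.35, 0.05]'

```text
time_s: 22.75
ee_pos: [0.3739, 0.143, 0.4597]
eef_rot: [3.141, -0.001, 1.052]
force: [1.1, -0.0, -0.3]
grip_width: 0.0326
```

```bash
python3 look.py o; python3 - <<'E'
from ov import *
b=vision.camera("top");cv2.imwrite("pics/top_o.png",b)
b=np.clip((b.astype(float)-30)*2.2,0,255).astype(np.uint8)
a=cv2.imread("pics/side_o.png");a=np.clip((a.astype(float)-20)*1.5,0,255).astype(np.uint8)
y=np.radians(-111)
for h,t in((0,"h0"),(.005,"h5")):
    N=[T(q,.515,-.129,y,.07+h) for q in [NUT[0],NUT[1],cyl(.025,.044,.044)]]
    over(a,"side",N,(150,210,335,400),10,f"pics/so_{t}.png")
over(b,"top",[T(q,.515,-.129,y,.07) for q in [NUT[0],NUT[1],cyl(.025,.044,.044)]],(195,255,325,395),9,"pics/to_h.png")
E
```

```text
{'time_s': 22.75, 'ee_pos': [0.3739, 0.143, 0.4597], 'eef_rot': [3.1408, -0.0007, 1.0516], 'force': [1.0757, -0.0289, -0.2927], 'moment': [-0.0942, -0.0845, -0.0659], 'grip_width': 0.0326} j6 0.793
```

View pics/so_h0.png

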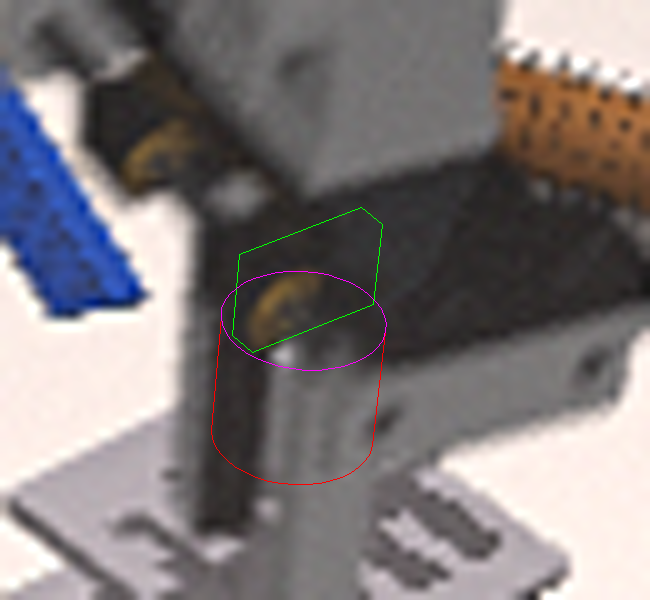

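View pics/z_o.png

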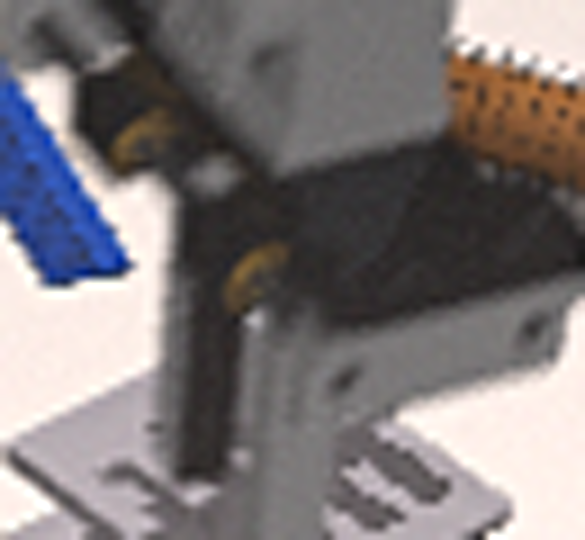

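View pics/to_h.png

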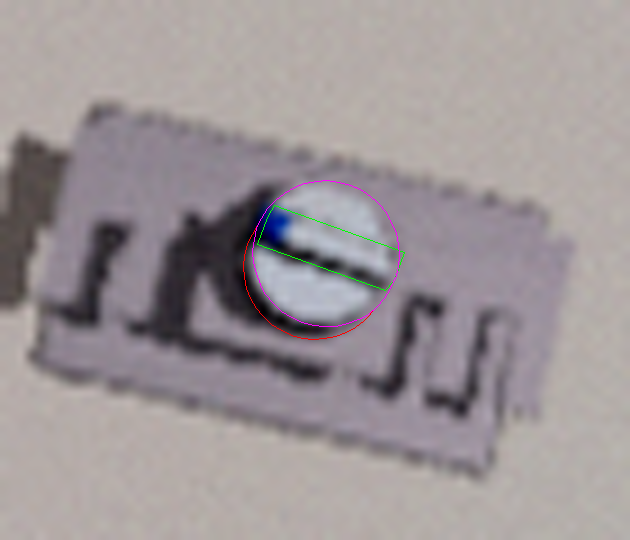

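Request:
arm_command --plan '[0.3, 0, -0.12, 0, 0, 0.3, -0.04, -0.24, 0, 0, 0.3, -0.08, -0.36, 0, 0, 0.3, -0.12, -0.48, 0, 0, 0.3, -0.15, -0.6, 0, 0, 0.3, -0.15, -0.72, 0, 0, 0.3, -0.15, -0.84, 0, 0, 0.3, -0.15, -0.95, 0, 0, 0.3, -0.15, -1, 0, 0, 0.3, -0.15, -1, 0, 0]'

```text
time_s: 23.85
ee_pos: [0.3142, -0.2611, 0.4586]
eef_rot: [-3.14, -0.0, 1.048]
force: [-0.2, 0.2, -0.4]
grip_width: 0.0328
```

Request:
arm_command --plan '[0.3, -0.08, -0.1, 0, 0, 0.3, -0.16, -0.2, 0, 0, 0.3, -0.24, -0.3, 0, 0, 0.3, -0.3, -0.4, 0, 0, 0.3, -0.35, -0.5, 0, 0, 0.3, -0.35, -0.6, 0, 0, 0.3, -0.35, -0.6, 0, 0, 0.3, -0.35, -0.6, 0, 0]'

```text
time_s: 24.65
ee_pos: [0.175, -0.4985, 0.4587]
eef_rot: [-3.141, -0.001, 1.052]
force: [-1.1, -0.7, -0.1]
grip_width: 0.0326
```

```bash
python3 look.py p; python3 - <<'E'
from ov import *
a=cv2.imread("pics/side_p.png");a=np.clip((a.astype(float)-20)*1.5,0,255).astype(np.uint8)
y=np.radians(-108)
N=[T(q,.515,-.129,y,.07) for q in [NUT[0],NUT[1],cyl(.025,.044,.044)]]+[T(box(-.032,.032,-.09,.09,.07,.07)+[.002,0,0],.514,-.1285,-.24)]
over(a,"side",N,(150,210,335,400),10,"pics/so_p.png")
E
```

```text
{'time_s': 24.65, 'ee_pos': [0.175, -0.4985, 0.4587], 'eef_rot': [-3.1407, -0.001, 1.0519], 'force': [-1.0929, -0.7147, -0.0601], 'moment': [-0.0347, -0.0651, 0.0501], 'grip_width': 0.0326} j6 -0.784
blue n 10 c 176.2 360.9 rows 174 183 cols 359 362
```

View pics/so_p.png

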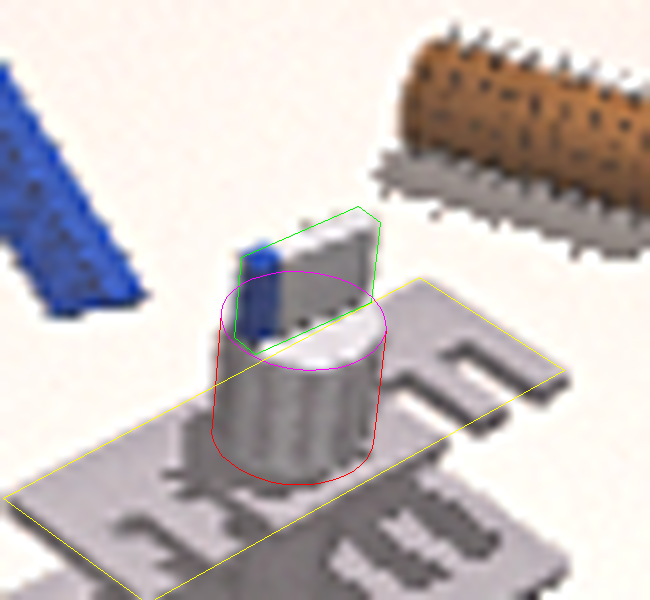

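View pics/side_p.png

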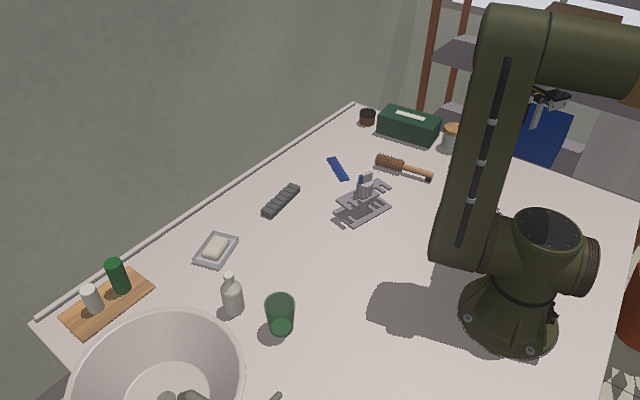

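```bash
python3 - <<'E'
from fit import *
for t in"aefghklmnp":
    g=cv2.imread(f"pics/side_{t}.png").astype(float).mean(2)
    print(t,np.round(g[190:202,361:367].mean(1)).astype(int))
for k in range(2):
    vision.camera("side");r=vision.silhouettes("nut","side")
    print([(np.round(x["at"],0).tolist(),round(x["confidence"],2),int(x["mask"].sum())) for x in r])
    for n in("nut","nut_grip","nut_pointer","rack_seat"):
        q=vision.pinpoint(n,"side");print(n,[(np.round(x["at"],1).tolist(),round(x["confidence"],2)) for x in q[:1]])
    M=r[0]["mask"].astype(np.float32)
    def f(v): return -iou(render("side",[T(p,v[0],v[1],np.radians(-108),v[2]) for p in NUT]),M)
    # fix depth: only lateral shift s along camera-right and z
    d=np.array([-.807,-.59]);d/=np.linalg.norm(d)
    for h in(-.002,0,.002,.004,.006): print(h,round(max(-f([.515+s*d[0],-.129+s*d[1],.07+h]) for s in(-.002,-.001,0,.001,.002)),3))
print(np.round(proj("side",[[.515,-.129,.07],[.515,-.129,.129]]),1))
E
```

```text
a [118 116 116 119 117 105 105 105 103 112 119 134]
e [116 115 117 124 109 105 106 103  98 144 166 152]
f [121 121 120 120 120 127 105 104 100 131 168 142]
g [118 118 118 118 120 125 104 104 101 123 129 145]
h [120 118 119 123 120 120 124 103 105 106 107 105]
k [119 119 118 117 119 116 120 113 103 114 109 105]
l [116 116 116 116 115 115 124 113 104 105 109 103]
m [117 118 116 119 116 117 124 113 103 114 105 105]
n [115 117 117 116 116 117 122 113 101 126 109 104]
p [105 109 106 106 106 107 112 103  89 118 151 137]
[([182.0, 366.0], 0.86, 379)]
nut [([192.8, 363.7], 0.72)]
nut_grip [([175.1, 363.5], 0.82)]
nut_pointer [([177.5, 356.0], 0.66)]
rack_seat [([195.5, 363.1], 0.93)]
-0.002 0.877
0 0.909
0.002 0.93
0.004 0.926
0.006 0.894
[([183.0, 365.0], 0.88, 345)]
nut [([192.0, 362.8], 0.63)]
nut_grip [([175.3, 365.4], 0.59)]
nut_pointer [([174.4, 359.1], 0.7)]
rack_seat [([195.4, 361.2], 0.62)]
-0.002 0.865
0 0.881
0.002 0.881
0.004 0.87
0.006 0.847
[[192.9 363.8]
 [177.5 365.2]]
```

```bash
python3 -c "
from station import job
print(job.hand_in())"
```

```text
the job is handed in; nothing more can be done
None
```

The nut is on the rack's post, run down onto the plate and released. The job was handed in with the clock at about 25 s of the 64 s allowed.

**What I did**
- I picked the nut up by its bar and lowered it over the post with the blue end to the front. I stopped at first contact, with a peak reported upward force of 3.4 N at about 10 mm above the plate, and opened the fingers so it rested.
- With the fingers loose, I turned it backward about 44° at the tool. It dropped, which the side camera showed as the nut's lower edge moving down while force and torque fell to about zero.
- I then turned it forward about 155° at the tool, with the grip limited to 3–4 N. At the end it firmed up at about 0.1 N m. I backed off 6°, opened the fingers and moved the arm clear.

**Last checks**
- **Seated height:** the side-view outline matches a nut at home to within about 0.5 mm. Its lower edge stayed at the same height over the last few turning steps, as it should in the loose range on the plate. From drop to home it sank about 5.4 mm, against 5.5–6.4 mm expected.
- **Disagreement:** a fit to the network's nut outline gave its best match at 0–2 mm above home in one look and 2–4 mm in the other. I put that down to camera and outline error of about one pixel (4 mm), but did not settle it independently.
- **Side forces:** while turning forward, the tool was about 1.5 mm off the post's axis. It reached about 4.7 N sideways and 2.7 N upward, until I shifted the tool and these eased.
- **Other things:** the final pictures showed no sign that anything else had moved, though I compared them only by eye.

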